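Weigh the bore plugs, tip them into the tote and close it

TASK

Put every black flanged plug standing on the bench into the pan of the tipping scale, so that they all lie in the pan together, released, and can be weighed; then tip the pan by its handle to 45 degrees (the long mark on the quadrant), hold it there while they slide into the tote, and lower it gently until it is level again. Once all the plugs are in the tote, set the cover on it and press it down firmly, so that it sits flat on the rim all round; leave the wrapped sleeves and the stack of discs where they stand.

Things in the scene. Friction and masses are not known exactly. Their poses are not given: they have to be found in the camera images.
- plug1: black plastic flanged plug, 60 g, standing flange down: flange disc 64 mm in diameter and 6 mm thick, on it a solid tapered plug, 40 mm in diameter at the flange and 36 mm at the top, 46 mm high in all; origin at the centre of the flange's underside, z along the plug. Three to five plugs are present (None: absent, or held in the fingers)
- plug2: black plastic flanged plug, 60 g, standing flange down: flange disc 64 mm in diameter and 6 mm thick, on it a solid tapered plug, 40 mm in diameter at the flange and 36 mm at the top, 46 mm high in all; origin at the centre of the flange's underside, z along the plug. Three to five plugs are present (None: absent, or held in the fingers)
- plug3: black plastic flanged plug, 60 g, standing flange down: flange disc 64 mm in diameter and 6 mm thick, on it a solid tapered plug, 40 mm in diameter at the flange and 36 mm at the top, 46 mm high in all; origin at the centre of the flange's underside, z along the plug. Three to five plugs are present (None: absent, or held in the fingers)
- plug4: black plastic flanged plug, 60 g, standing flange down: flange disc 64 mm in diameter and 6 mm thick, on it a solid tapered plug, 40 mm in diameter at the flange and 36 mm at the top, 46 mm high in all; origin at the centre of the flange's underside, z along the plug. Three to five plugs are present (None: absent, or held in the fingers)
- plug5: black plastic flanged plug, 60 g, standing flange down: flange disc 64 mm in diameter and 6 mm thick, on it a solid tapered plug, 40 mm in diameter at the flange and 36 mm at the top, 46 mm high in all; origin at the centre of the flange's underside, z along the plug. Three to five plugs are present (None: absent, or held in the fingers)
- scale: bench scale with a tipping pan, fixed: grey base 180 mm (x) by 210 mm (y), top of the base and platter 66 mm high; origin on the bench under the centre of the base. Its +y points from the tote towards the pan's handle; the tote stands on its -y side
- pan (a joint): tilt of the steel pan about its pivot, in rad: 0 = level, resting on its stop; 0.785 = 45 degrees; end stop at 1.05. It grows as the handle at the +y end is lifted (turning about the scale's +x). The pan weighs 0.65 kg and has no brake: let go, it falls back, so hold it up and lower it; lifting takes 2 to 5 N. Plugs slide from 27 to 35 degrees on, over the open lip into the tote
- pan_hinge (a point): the pan's pivot: on the axis, midway between the brackets, 95 mm above the bench; axes as the scale's when level, turning with the pan. A round plate with marks every 15 degrees (a long one at 45) stands at either end of the axis, with a pointer on the pan
- pan_in (a point): middle of the pan's floor, on its upper face, 140 mm above the bench when level; axes as pan_hinge. The floor is 160 mm wide inside (x) and reaches 117 mm to the open lip at -y and 117 mm to the rear wall at +y; side and rear walls are 30 mm high, 4 mm thick
- pan_handle (a point): middle of the pan's handle, a round bar 12 mm thick along the scale's x, 100 mm long between its arms, 45 mm behind the pan's rear wall. In the pan's frame it lies 263 mm (y) and 70 mm (z) from pan_hinge, so 165 mm above the bench when level and about 331 mm at 45 degrees. It turns freely in the fingers, which may stay upright
- tote: open grey plastic tote, fixed, 210 mm (x) by 180 mm (y) outside, 105 mm high, walls and floor 5 mm thick; origin on the bench under its centre; axes as the scale's. The pan's lip, when level, ends 16 mm outside the tote's wall and 35 mm above its rim, and dips over the rim as the pan tips
- tote_rim (a point): centre of the tote's mouth, at the height of its rim, 105 mm above the bench
- cover: loose grey plastic cover of the tote, 0.25 kg: a plate 218 mm (x) by 188 mm (y), 5 mm thick, with a 12 mm deep rib frame below (193 mm by 163 mm outside) that fits into the tote's mouth (200 mm by 170 mm) with 3.5 mm play all round; either way round, long side along the tote's long side. Origin at the centre, at the lower edge of the ribs; when seated it is 93 mm above the tote's origin
- cover_handle (a point): middle of the cover's handle, a round bar 12 mm thick along the cover's x, 90 mm long between its two posts, 47 mm above the cover's origin and 30 mm above the plate's upper face
- sleeve1: steel sleeve wrapped in clear film, 64 mm in diameter, 138 mm high, standing; origin at the centre of its foot. Leave it
- sleeve2: another wrapped steel sleeve like sleeve1. Leave it
- discs: stack of steel flange discs with rubber between, 110 mm in diameter, 98 mm high; origin under its centre. Leave it

How it is judged:
By the outcome, as a careful person would: the job done as asked, in the order asked, and still so for the second after the job is handed in, with the robot touching nothing.
Of plug1, plug2, plug3, plug4, plug5 only 3 to 5 are there at a start; the rules pass over those that are not, and their reading is None.
At some moment in a run one of plug1, plug2, plug3, plug4, plug5, cover may be knocked a few centimetres aside while the robot is not near it.
It also fails if it takes over 210 s, if anything falls off the work surface, if the arm or the gripper's body presses on something with over 40 N, if the wrist force passes 120 N, or if a joint passes its speed limit or range.

ROBOT

A 6-joint arm with a two-finger parallel gripper is mounted at the origin on the work surface. World frame = base frame: x ahead of the robot, y to its left, z up, the work surface at z = 0. Lengths are in m, angles in rad, forces in N, time in s.
With the tool pointing down it reaches from about 0.25 to 0.8 m from the base axis. Payload 8.5 kg.
Tool frame: the origin (TCP) lies midway between the tips of the shut fingers; the grasp point (between the pads) lies bot.tcp_to_grasp behind it (bot.tcp_to_grasp is the distance from the TCP to the grasp point, in m); x points along the fingers, y is the direction in which the jaws open and shut, and the axes are right-handed (so a half turn about x gives the same grasp; the last joint's range is limited). The gripper opens to 85 mm and grips with 20 to 120 N. Pads are 22 mm wide; open, the fingers measure 114 mm over their backs; the gripper's body (76 mm by 85 mm) begins 54 mm behind the grasp point. The pads swing forward as they close: fully open they stand 13 mm farther back than shut.
Start: joints at [1.245, 0.238, -0.013, 1.319, 0, 1.571], TCP at [0.168, 0.497, 0.231] pointing down, gripper open.
Joint ranges: [-2.66, 2.66], [-1.03, 1.9], [-1.14, 1.46], [-1.82, 2.27], [-1.45, 1.34], [-3.14, 3.14]. Speed limits (rad/s): [2.22, 2.22, 2.79, 3.14, 3.14, 3.14].

INTERFACE

Orientations are given as a 3x3 rotation matrix whose columns are the frame's x, y, z axes.
In Python, from cell import bot gives the robot as it stands.
- The arm moves only by the tool step_arm, never from a script. Its arguments are lists of equal length, an entry for each row: "offset": the shift along the tool's x, y, z in m, a list of three; "twist": the turn about the tool's x in rad; "claw": the finger opening in m, from 0 to 0.0854. In form: {"offset": [[dx, dy, dz], ...], "twist": [twist, ...], "claw": [claw, ...]}. A call has 1 to 8 rows; each row shifts and turns the commanded pose from where the row before left it, along the tool's axes as they then stand; what a row does not reach is not made up. A row lasts 1/12 s, in which the tool goes at most 41.7 mm and 7.16 degrees, less where a joint would pass 70% of its speed; a pose out of reach is approached as far as the arm can. A call with a gripper value outside its range is refused whole. The fingers move at their own pace and stop on an object; "force" is the grip in N (left out, the last holds). Time passes only in rows, so rows that do not move let the fingers close. It gives the time, the measured TCP pose, the force and the opening at its end, in the units of the state.
- bot.get_state(): the state, without advancing time (a new reading comes with each control period).
- bot.capture(name): name is "scene" or "top" or "wrist"; returns the picture (384x512x3 uint8, blue, green, red); there is no depth.
- bot.calibration(name): a dict with "camera_matrix" (3x3 intrinsics, pixels), "cam_to_world" (4x4, takes a point from camera to world coordinates). Camera axes: x right, y down, z forward; pixel columns grow to the right and rows downward; lengths in m; the calibration is good to about 2 mm. A picture is of the moment at which its call begins: read the wrist's pose just before it. calibration takes no time and is no camera call; for the wrist camera it gives the pose at the moment of the call.
- bot.hand_in(): hands the job in, once; it reports no verdict.
The state is a dict: "time_s": time; "joint_positions": joint angles; "qd": joint speeds; "joint_torque": joint torques, N m; "tool_pos": TCP position; "ee_rot": TCP orientation; "force": force on the tool from outside, world axes, zero at the start; "moment": the same for the moment, N m; "gripper_width": finger opening in m.
Only numpy, scipy, OpenCV 4.12 (cv2) and the standard library are available. Lean on these libraries where they do the work, as an engineer would, in place of code of your own. Each camera call takes 0.05 s, during which the arm holds its last target.

## Working session

There is one attempt and no reset: what is moved stays moved. The work goes in short steps, Python scripts to look and compute and a tool call to move; the robot and the scene stay as the last step left them, time stands still between calls to the robot, and variables do not carry over. Pictures are saved under pics/ and viewed, and the job is handed in when it is done.

Besides the shell and the picture viewer there is one more tool, called after "Request:" as name(argument=value, ...), one argument or row to a line, values as JSON. step_arm: Moves the arm, as the interface text tells. Its arguments: {"type":"object","properties":{"offset":{"type":"array"},"twist":{"type":"array"},"claw":{"type":"array"},"force":{"type":"number"}},"required":["offset","twist","claw"]}

```bash
ls; mkdir -p pics; python3 - <<'E'
from cell import bot
import cv2
s=bot.get_state()
for k,v in s.items(): print(k,v)
print(bot.tcp_to_grasp)
for n in ("scene","top","wrist"):
    c=bot.calibration(n); print(n,c)
    cv2.imwrite(f"pics/{n}0.png",bot.capture(n))
E
```

```text
pics
time_s 0.0
joint_positions [ 1.24498540e+00  2.38763417e-01 -1.42440406e-02  1.31915322e+00
  1.19598258e-05  1.57081178e+00]
qd [ 0.0013533  -0.00034735 -0.00108065 -0.00039926  0.0003994  -0.00018787]
joint_torque [ 1.93202693e-03 -5.38778293e+01  3.46439159e+01  1.85243762e-02
  1.16081318e-05  7.45180643e-06]
tool_pos [0.16791208 0.49701185 0.23069068]
ee_rot [[-4.48028230e-04  3.20091494e-01  9.47386529e-01]
 [-1.28874646e-03  9.47385652e-01 -3.20091807e-01]
 [-9.99999069e-01 -1.36435120e-03 -1.19387372e-05]]
force [ 0.01163257 -0.41906418  0.45450449]
moment [0.05477079 0.00042214 0.02598617]
gripper_width 0.08555927315551999
0.0187
scene {'camera_matrix': array([[375.46249886,   0.        , 252.88941907],
       [  0.        , 375.46249886, 190.51640008],
       [  0.        ,   0.        ,   1.        ]]), 'cam_to_world': array([[ 0.77136203,  0.35714357, -0.52673436,  1.14022939],
       [ 0.63635119, -0.44274132,  0.63169398, -0.6686211 ],
       [-0.00760162, -0.82245279, -0.56878258,  0.7422557 ],
       [ 0.        ,  0.        ,  0.        ,  1.        ]])}
top {'c
[... 172 characters left out ...]
am_to_world': array([[ 0.00757123, -0.99842845,  0.05552754,  0.5031318 ],
       [-0.99987759, -0.00831918, -0.01325099,  0.01013744],
       [ 0.01369211, -0.05542041, -0.99836922,  1.29225753],
       [ 0.        ,  0.        ,  0.        ,  1.        ]])}
wrist {'camera_matrix': array([[310.75930897,   0.        , 252.95041774],
       [  0.        , 310.75930897, 195.18807875],
       [  0.        ,   0.        ,   1.        ]]), 'cam_to_world': array([[ 0.32010986,  0.90569225,  0.27794104,  0.09668521],
       [ 0.94737761, -0.30530758, -0.0962442 ,  0.52088686],
       [-0.00231012,  0.29412384, -0.95576453,  0.37424489],
       [ 0.        ,  0.        ,  0.        ,  1.        ]])}
```

View pics/scene0.png

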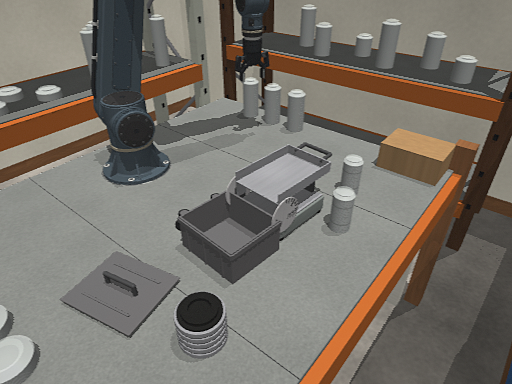

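View pics/top0.png

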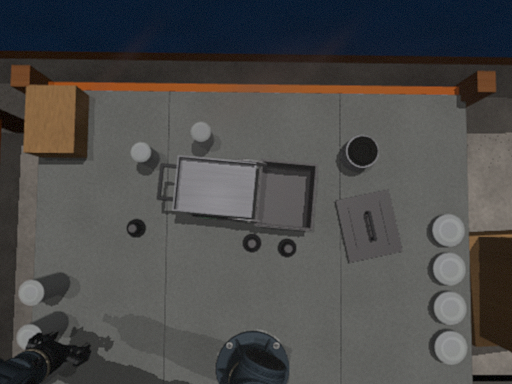

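View pics/wrist0.png

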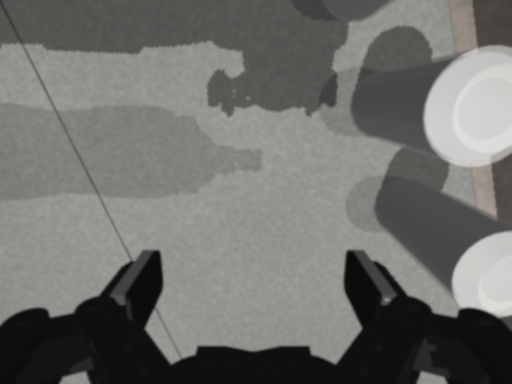

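```bash
cat > h.py <<'E'
from cell import bot
import cv2, numpy as np
def ray(cal,u,v,z):
    K=cal['camera_matrix'];T=cal['cam_to_world']
    d=T[:3,:3]@np.linalg.solve(K,[u,v,1.]);o=T[:3,3]
    return o+d*(z-o[2])/d[2]
def proj(cal,p):
    K=cal['camera_matrix'];T=cal['cam_to_world']
    q=K@(T[:3,:3].T@(np.asarray(p)-T[:3,3])); return q[:2]/q[2]
def zoom(im,x0,y0,x1,y1,f,name,gamma=1.0):
    c=im[y0:y1,x0:x1]; c=cv2.resize(c,None,fx=f,fy=f,interpolation=cv2.INTER_CUBIC)
    if gamma!=1: c=(255*(c/255.)**gamma).astype(np.uint8)
    cv2.imwrite(name,c)
E
python3 - <<'E'
from h import *
im=cv2.imread('pics/top0.png')
zoom(im,120,120,410,320,2.7,'pics/topz.png',.6)
g=cv2.cvtColor(im,cv2.COLOR_BGR2GRAY)
m=(g<40).astype(np.uint8); m[:100]=0
n,l,st,c=cv2.connectedComponentsWithStats(m)
for i in range(1,n):
    if st[i,4]>15: print(st[i],c[i])
E
```

```text
[461 100  18   7  61] [469.16393443 101.75409836]
[  0 109  24  34 426] [ 10.72300469 122.71126761]
[ 30 116  58  44 579] [ 72.18825561 143.81001727]
[348 137  29  29 641] [362.21060842 150.73322933]
[267 162  48  66 426] [300.28638498 182.30516432]
[192 214  37   6  83] [210.07228916 216.22891566]
[127 220  18  17 181] [137.27624309 227.8839779 ]
[243 234  18  18 157] [251.33121019 242.37579618]
[ 479  237   33  115 3406] [495.78684674 290.34028186]
[278 239  18  18 170] [285.97058824 247.20588235]
[471 303   4  42  79] [472.50632911 327.44303797]
[   0  331   91   53 2456] [ 40.85830619 360.16449511]
[ 218  341   69   43 1455] [250.40068729 362.93195876]
[473 375  39   6 234] [492.  377.5]
```

View pics/topz.png

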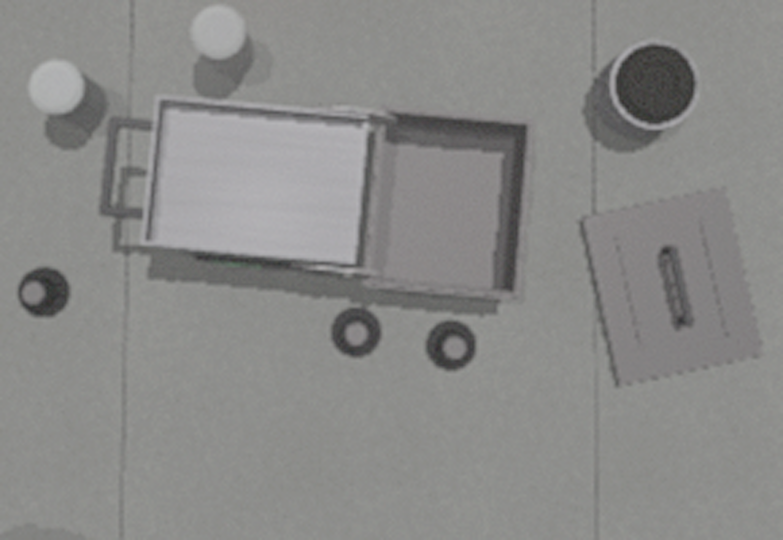

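```bash
cat > m1.py <<'E'
from h import *
im=cv2.imread('pics/top0.png'); cal=bot.calibration('top')
big=cv2.resize(im,None,fx=4,fy=4,interpolation=cv2.INTER_CUBIC)
g=cv2.cvtColor(big,cv2.COLOR_BGR2GRAY)
for (x,y) in [(136,228),(252,243),(288,248)]:
    x0,y0=4*x-60,4*y-60
    p=g[y0:y0+120,x0:x0+120]
    m=(p<52).astype(np.uint8)
    cs,_=cv2.findContours(m,cv2.RETR_EXTERNAL,cv2.CHAIN_APPROX_NONE)
    c=max(cs,key=cv2.contourArea); (cx,cy),r=cv2.minEnclosingCircle(c)
    e=cv2.fitEllipse(c)
    u,v=(cx+x0+.5)/4-.5,(cy+y0+.5)/4-.5
    # light top
    mask=np.zeros_like(p);cv2.drawContours(mask,[c],-1,255,-1)
    t=((p>58)&(mask>0)).astype(np.uint8)
    n,l,st,ce=cv2.connectedComponentsWithStats(t)
    i=1+np.argmax(st[1:,4]); tu,tv=(ce[i]+[x0+.5,y0+.5])/4-.5
    print((x,y),'flange',u,v,r/2,'w',ray(cal,u,v,.006).round(4),'ell',e[1],'top',tu,tv,st[i],ray(cal,tu,tv,.046).round(4))
Z=lambda a,b:(a/2.7+120-.3,b/2.7+120-.3)
for nm,a,b,z in [('panRearR',158,97,.17),('panRearL',146,244,.17),('toteFarR',526,125,.105),('toteFarL',514,299,.105),('handleA',108,120,.165),('handleB',103,213,.165)]:
    print(nm,ray(cal,*Z(a,b),z).round(4))
for nm,a,b in [('c1',582,217),('c2',723,189),('c3',761,356),('c4',617,384)]: print(nm,ray(cal,*Z(a,b),.017).round(4))
for nm,a,b in [('h1',665,247),('h2',684,326)]: print(nm,ray(cal,*Z(a,b),.05).round(4))
E
python3 m1.py
```

```text
(136, 228) flange 135.77799701690674 227.79376983642578 18.703954696655273 w [0.4694 0.4007 0.006 ] ell (71.04812622070312, 73.8093490600586) top 131.78711180124225 228.0330745341615 [ 29  46  33  32 805] [0.4696 0.4017 0.046 ]
(252, 243) flange 251.49055862426758 242.25642013549805 18.527856826782227 w [0.4228 0.0039 0.006 ] ell (70.37167358398438, 70.93254089355469) top 251.51314252336448 243.2336448598131 [ 44  46  33  34 856] [0.422 0.004 0.046]
(288, 248) flange 286.5756483078003 247.46417713165283 18.122356414794922 w [ 0.4058 -0.1168  0.006 ] ell (70.84027862548828, 71.02598571777344) top 287.98055555555555 248.3516081871345 [ 45  47  34  33 855] [ 0.4059 -0.1175  0.046 ]
panRearR [0.6924 0.2285 0.17  ]
panRearL [0.5276 0.2387 0.17  ]
toteFarR [ 0.6741 -0.1961  0.105 ]
toteFarL [ 0.4676 -0.1817  0.105 ]
handleA [0.6666 0.285  0.165 ]
handleB [0.5619 0.2883 0.165 ]
c1 [ 0.5696 -0.2827  0.017 ]
c2 [ 0.6069 -0.4634  0.017 ]
c3 [ 0.3953 -0.5092  0.017 ]
c4 [ 0.359 -0.326  0.017]
h1 [ 0.5315 -0.3781  0.05  ]
h2 [ 0.4343 -0.4008  0.05  ]
```

```bash
python3 - <<'E'
from h import *
im=cv2.imread('pics/top0.png')
zoom(im,155,145,255,225,8,'pics/pz.png',.6)
zoom(im,245,150,325,240,6.6,'pics/tz.png',.6)
im=cv2.imread('pics/scene0.png')
zoom(im,170,130,340,290,4.5,'pics/sz.png',.7)
E
```

```text
(no output)
```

View pics/pz.png

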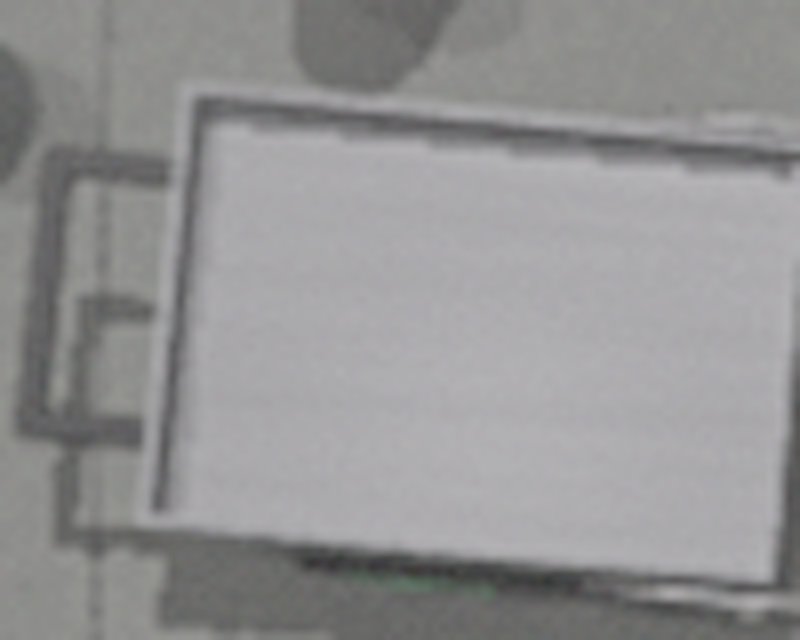

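View pics/tz.png

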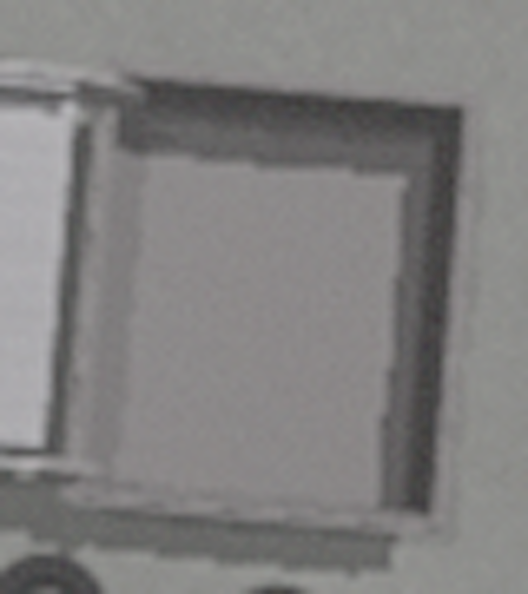

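View pics/sz.png

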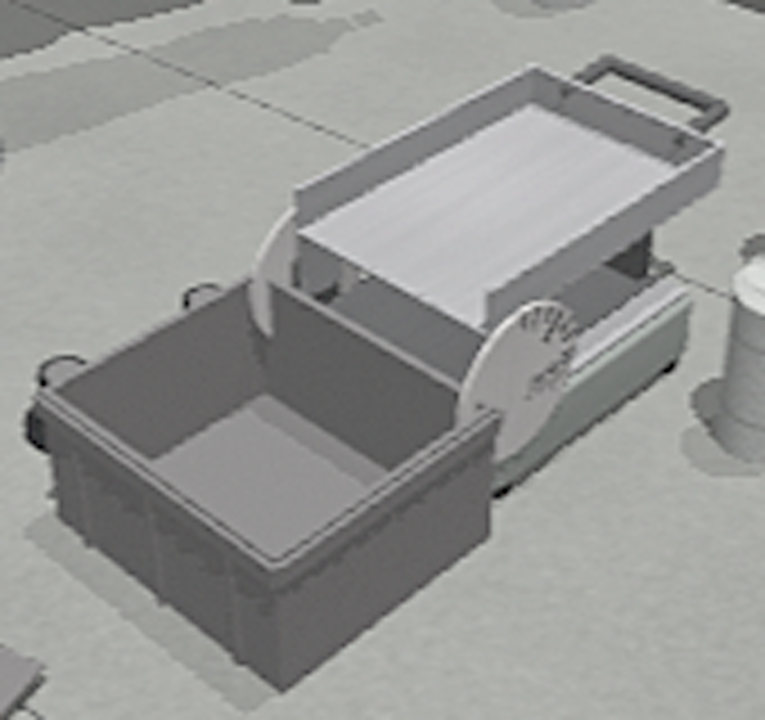

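```bash
python3 - <<'E'
from h import *
cal=bot.calibration('top')
P=lambda a,b,z:ray(cal,(a+.5)/8-.5+155,(b+.5)/8-.5+145,z)
T=lambda a,b,z:ray(cal,(a+.5)/6.6-.5+245,(b+.5)/6.6-.5+150,z)
for n,p in dict(panRR=P(182,88,.17),panRL=P(138,520,.17),fineR=P(200,100,.17),inL=P(155,512,.17),lipL=P(778,582,.14),lipR=P(795,175,.14),hA=P(57,165,.165),hB=P(32,425,.165),tR=T(463,108,.105),tL=T(430,515,.105),tR2=T(138,80,.105), oL=T(448,532,.105),oR=T(476,97,.105)).items(): print(n,p.round(4))
s=bot.calibration('scene')
S=lambda a,b,z:ray(s,(a+.5)/4.5-.5+170,(b+.5)/4.5-.5+130,z)
for n,p in dict(toteFL=S(40,400,.105),toteFR=S(278,572,.105),toteNR=S(498,415,.105),panL=S(537,68,.17),panR=S(722,145,.17),panLlip=S(298,192,.17),panRlip=S(486,295,.17),hL=S(610,65,.165),hR=S(723,105,.165)).items(): print(n,p.round(4))
E
```

```text
panRR [0.6925 0.2313 0.17  ]
panRL [0.5291 0.2446 0.17  ]
fineR [0.688  0.2244 0.17  ]
inL [0.5321 0.2383 0.17  ]
lipL [0.5078 0.0042 0.14  ]
lipR [ 0.6659 -0.0012  0.14  ]
hA [0.6635 0.2789 0.165 ]
hB [0.5647 0.2862 0.165 ]
tR [ 0.6743 -0.1968  0.105 ]
tL [ 0.4766 -0.1806  0.105 ]
tR2 [ 0.6865 -0.0385  0.105 ]
oL [ 0.4685 -0.1893  0.105 ]
oR [ 0.6797 -0.2032  0.105 ]
toteFL [ 0.4783 -0.1895  0.105 ]
toteFR [ 0.6865 -0.2066  0.105 ]
toteNR [ 0.7    -0.0281  0.105 ]
panL [0.535  0.2422 0.17  ]
panR [0.6943 0.2293 0.17  ]
panLlip [0.5131 0.0074 0.17  ]
panRlip [ 0.6746 -0.0088  0.17  ]
hL [0.5686 0.2873 0.165 ]
hR [0.663  0.2861 0.165 ]
```

```bash
cat >> h.py <<'E'
YAW=np.radians(85.2)
ey=np.array([np.cos(YAW),np.sin(YAW),0]);ex=np.array([np.sin(YAW),-np.cos(YAW),0])
PAN=np.array([.6015,.1165,.14])
def go(target):
    """offset in tool axes from measured TCP to world target"""
    s=bot.get_state();R=np.array(s['ee_rot']);p=np.array(s['tool_pos'])
    print('t',round(s['time_s'],2),'p',p.round(4),'yaw',np.degrees(np.arctan2(R[1,1],R[0,1])).round(2),'j',np.round(s['joint_positions'],3),'F',np.round(s['force'],1),'w',round(s['gripper_width'],4))
    o=R.T@(np.asarray(target)-p); print('offset',o.round(4)); return o
E
echo ok
```

```text
ok
```

Request:
step_arm(
  offset=[
    [0, 0, 0],
    [0, 0, 0],
    [0.01, -0.01, 0.03],
    [0.01, -0.012, 0.04],
    [0.01, -0.012, 0.04],
    [0.01, -0.012, 0.04],
    [0.01, -0.012, 0.04],
    [0.01, -0.012, 0.04],
  ],
  twist=[-0.121, -0.121, 0, 0, 0, 0, 0, 0],
  claw=[0.07, 0.07, 0.07, 0.07, 0.07, 0.07, 0.07, 0.07],
  force=40,
)

```text
time_s: 0.82
tool_pos: [0.3871, 0.4095, 0.1722]
ee_rot: [[-0.0, 0.083, 0.997], [-0.0, 0.997, -0.083], [-1.0, -0.0, -0.0]]
force: [-0.3, 1.8, 0.9]
gripper_width: 0.0702
```

```bash
python3 - <<'E'
from h import *
go([.4695,.401,.1])
cv2.imwrite('pics/top1.png',bot.capture('top'));cv2.imwrite('pics/w1.png',bot.capture('wrist'))
E
```

```text
t 0.82 p [0.3871 0.4095 0.1722] yaw 85.21 j [ 0.813  0.329 -0.039  1.203 -0.     0.897] F [-0.3  1.8  0.9] w 0.0702
offset [ 0.0722 -0.0016  0.0828]
```

View pics/top1.png

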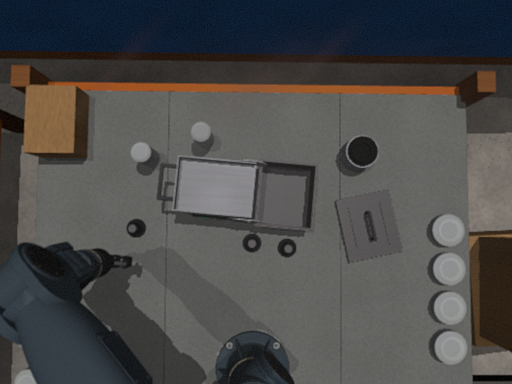

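View pics/w1.png

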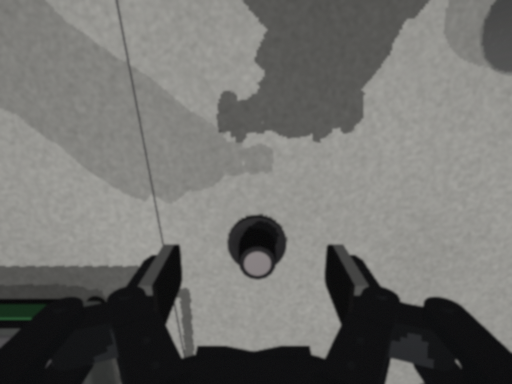

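```bash
cat >> h.py <<'E'
def plug(cam,u,v,r=45,th=62,im=None):
    """top disc centre (lighter disc in black flange) near pixel -> world"""
    cal=bot.calibration(cam); im=bot.capture(cam) if im is None else im
    g=cv2.cvtColor(im,cv2.COLOR_BGR2GRAY); x0,y0=max(0,u-r),max(0,v-r)
    p=g[y0:v+r,x0:u+r]
    m=(p<th).astype(np.uint8)
    n,l,st,c=cv2.connectedComponentsWithStats(m)
    best=min((i for i in range(1,n) if st[i,4]>60),key=lambda i:np.hypot(*(c[i]-[u-x0,v-y0])))
    cs,_=cv2.findContours((l==best).astype(np.uint8),cv2.RETR_EXTERNAL,cv2.CHAIN_APPROX_NONE)
    k=max(cs,key=cv2.contourArea); mask=np.zeros_like(p);cv2.drawContours(mask,[k],-1,255,-1)
    t=((p>=th)&(mask>0)).astype(np.uint8); n,l,st,c=cv2.connectedComponentsWithStats(t)
    i=1+np.argmax(st[1:,4]); tu,tv=c[i]+[x0,y0]
    w=ray(cal,tu,tv,.046); print(cam,'top disc',tu.round(1),tv.round(1),st[i],'->',w.round(4)); return w
E
python3 - <<'E'
from h import *
im=cv2.imread('pics/w1.png');w=plug('wrist',257,245,im=im)
cal=bot.calibration('wrist');print(ray(cal,257.5,243,.006))
go([w[0],w[1],.1])
E
```

```text
wrist top disc 257.0 263.2 [ 31  51  29  26 597] -> [0.4657 0.4039 0.046 ]
[0.46371167 0.40504345 0.006     ]
t 0.92 p [0.3897 0.4078 0.1707] yaw 84.9 j [ 8.090e-01  3.320e-01 -3.800e-02  1.203e+00 -1.000e-03  8.980e-01] F [ 0.2  0.9 -0. ] w 0.0701
offset [0.0706 0.0031 0.0761]
```

Request:
step_arm(
  offset=[
    [0.01, 0, 0.025],
    [0.015, 0, 0.025],
    [0.015, 0, 0.025],
    [0, 0, 0],
  ],
  twist=[0, 0, 0, 0],
  claw=[0.07, 0.07, 0.07, 0.07],
)

```text
time_s: 1.25
tool_pos: [0.4627, 0.4032, 0.1295]
ee_rot: [[-0.002, 0.086, 0.996], [-0.002, 0.996, -0.086], [-1.0, -0.003, -0.001]]
force: [-1.4, 0.3, -0.1]
gripper_width: 0.0699
```

```bash
python3 - <<'E'
from h import *
w=plug('wrist',257,285,r=60)
go([w[0],w[1],.01])
cv2.imwrite('pics/w2.png',bot.capture('wrist'))
w=plug('wrist',257,285,r=60)
E
```

```text
Traceback (most recent call last):
  File "h.py", line 29, in plug
    best=min((i for i in range(1,n) if st[i,4]>60),key=lambda i:np.hypot(*(c[i]-[u-x0,v-y0])))
ValueError: min() iterable argument is empty
```

```bash
python3 - <<'E'
from h import *
go([.4675,.4025,.01])
cv2.imwrite('pics/w2.png',bot.capture('wrist'))
cv2.imwrite('pics/t2.png',bot.capture('top'))
E
```

```text
t 1.3 p [0.461  0.4034 0.1306] yaw 85.09 j [ 0.719  0.436  0.019  1.157 -0.     0.805] F [-0.3 -1.1  0.3] w 0.0702
offset [ 1.206e-01 -1.000e-04  6.800e-03]
```

View pics/w2.png

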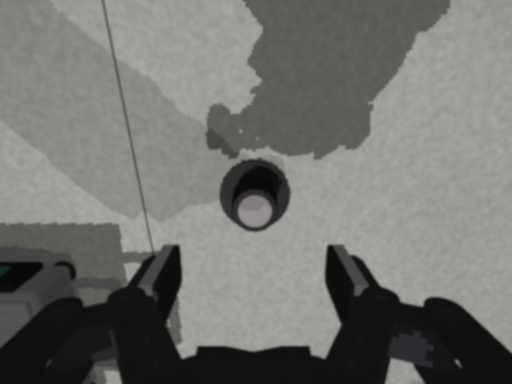

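View pics/t2.png

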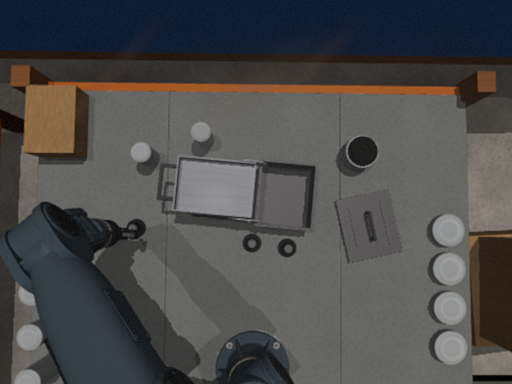

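```bash
python3 - <<'E'
from h import *
im=cv2.imread('pics/w2.png');w=plug('wrist',255,195,r=60,im=im)
cal=bot.calibration('wrist');print(ray(cal,254.5,195,.006), proj(cal,[.4675,.4025,.046]))
im=cv2.imread('pics/t2.png');plug('top',136,228,r=15,th=60,im=im)
go([.4675,.4025,.01])
E
```

```text
wrist top disc 254.3 210.9 [ 42  59  36  34 959] -> [0.468  0.4039 0.046 ]
[0.46721309 0.40423672 0.006     ] [252.46775373 210.39380902]
top top disc 131.9 227.0 [ 7 11  9  6 35] -> [0.4731 0.4014 0.046 ]
t 1.4 p [0.4597 0.4042 0.1325] yaw 85.18 j [0.721 0.433 0.018 1.158 0.    0.805] F [-0.7 -0.8  0.3] w 0.07
offset [ 0.1225 -0.0009  0.008 ]
```

Request:
step_arm(
  offset=[
    [0.03, 0, 0.008],
    [0.03, 0, 0],
    [0.03, 0, 0],
    [0.02, 0, 0],
    [0.01, 0, 0],
    [0, 0, 0],
  ],
  twist=[0, 0, 0, 0, 0, 0],
  claw=[0.07, 0.07, 0.07, 0.07, 0.07, 0.07],
)

```text
time_s: 1.9
tool_pos: [0.4665, 0.4033, 0.0114]
ee_rot: [[-0.002, 0.083, 0.997], [-0.002, 0.997, -0.083], [-1.0, -0.002, -0.002]]
force: [-1.0, -0.7, -0.7]
gripper_width: 0.0698
```

```bash
python3 - <<'E'
from h import *
go([.468,.4035,.01])
cv2.imwrite('pics/w3.png',bot.capture('wrist'))
E
```

```text
t 1.9 p [0.4665 0.4033 0.0114] yaw 85.26 j [ 0.713  0.539 -0.139  0.895  0.     0.796] F [-1.  -0.7 -0.7] w 0.0698
offset [0.0014 0.0003 0.0015]
```

View pics/w3.png

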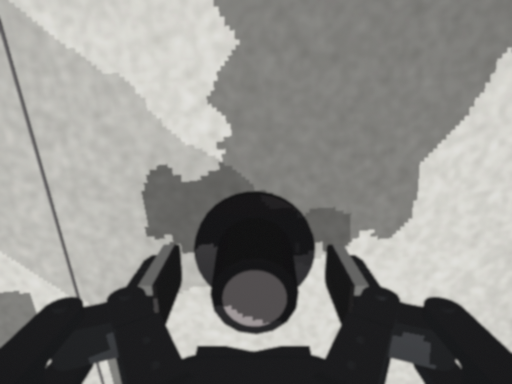

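Plug stands between the fingers, centred at column 255. Closing.

Request:
step_arm(
  offset=[
    [0, 0, 0.0015],
    [0, 0, 0],
    [0, 0, 0],
    [0, 0, 0],
    [0, 0, 0],
    [0, 0, 0],
  ],
  twist=[0, 0, 0, 0, 0, 0],
  claw=[0.03, 0.03, 0.03, 0.03, 0.03, 0.03],
  force=40,
)

```text
time_s: 2.45
tool_pos: [0.4707, 0.4044, 0.0149]
ee_rot: [[0.002, 0.084, 0.996], [0.002, 0.996, -0.084], [-1.0, 0.002, 0.002]]
force: [-1.3, -0.7, 7.0]
gripper_width: 0.0368
```

Request:
step_arm(
  offset=[
    [-0.02, 0, 0],
    [-0.03, 0, 0],
    [-0.04, 0, 0],
    [-0.04, 0, 0],
    [-0.04, 0, 0],
    [-0.03, 0, 0],
    [0, 0, 0],
  ],
  twist=[0, 0, 0, 0, 0, 0, 0],
  claw=[0.03, 0.03, 0.03, 0.03, 0.03, 0.03, 0.03],
)

```text
time_s: 3.03
tool_pos: [0.4719, 0.4053, 0.2211]
ee_rot: [[0.009, 0.084, 0.996], [0.008, 0.996, -0.084], [-1.0, 0.008, 0.008]]
force: [-0.2, 0.2, -0.3]
gripper_width: 0.0366
```

```bash
python3 - <<'E'
from h import *
t=PAN+.04*ex-.055*ey;print(t)
go([t[0],t[1],.15])
cv2.imwrite('pics/w4.png',bot.capture('wrist'));cv2.imwrite('pics/s4.png',bot.capture('scene'))
E
```

```text
[0.63675743 0.05834578 0.14      ]
t 3.03 p [0.4719 0.4053 0.2211] yaw 85.19 j [ 0.71   0.402  0.199  1.356 -0.     0.794] F [-0.2  0.2 -0.3] w 0.0366
offset [ 0.0699 -0.3325  0.1928]
```

View pics/w4.png

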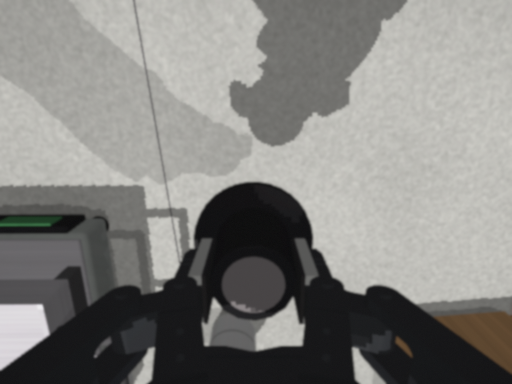

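View pics/s4.png

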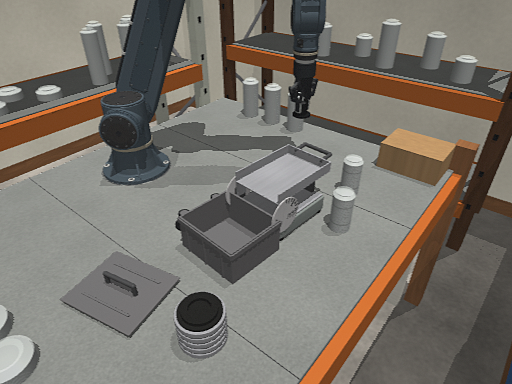

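Request:
step_arm(
  offset=[
    [0, -0.025, 0.015],
    [0, -0.034, 0.02],
    [0, -0.034, 0.02],
    [0, -0.034, 0.02],
    [0, -0.034, 0.02],
    [0, -0.034, 0.02],
    [0, -0.034, 0.02],
    [0, -0.034, 0.02],
  ],
  twist=[0, 0, 0, 0, 0, 0, 0, 0],
  claw=[0.03, 0.03, 0.03, 0.03, 0.03, 0.03, 0.03, 0.03],
)

```text
time_s: 3.8
tool_pos: [0.602, 0.1264, 0.2113]
ee_rot: [[-0.002, 0.084, 0.996], [-0.001, 0.996, -0.084], [-1.0, -0.001, -0.002]]
force: [0.2, 0.3, -0.2]
gripper_width: 0.0366
```

Request:
step_arm(
  offset=[
    [0, -0.03, 0.017],
    [0, -0.025, 0.013],
    [0, -0.014, 0.005],
    [0, 0, 0],
    [0, 0, 0],
  ],
  twist=[0, 0, 0, 0, 0],
  claw=[0.03, 0.03, 0.03, 0.03, 0.03],
)

```text
time_s: 4.22
tool_pos: [0.6307, 0.0563, 0.2115]
ee_rot: [[-0.002, 0.085, 0.996], [0.0, 0.996, -0.085], [-1.0, -0.0, -0.002]]
force: [0.6, 0.1, -0.1]
gripper_width: 0.0366
```

```bash
python3 - <<'E'
from h import *
t=PAN+.04*ex-.055*ey
go([t[0],t[1],.157])
cv2.imwrite('pics/w5.png',bot.capture('wrist'));cv2.imwrite('pics/s5.png',bot.capture('scene'))
E
```

```text
t 4.22 p [0.6307 0.0563 0.2115] yaw 85.11 j [0.089 0.435 0.228 1.366 0.    0.174] F [ 0.6  0.1 -0.1] w 0.0366
offset [0.0545 0.0025 0.006 ]
```

View pics/w5.png

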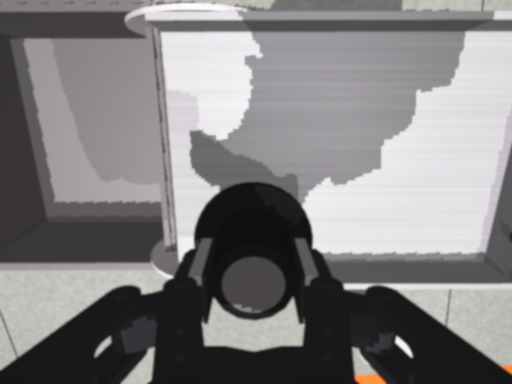

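View pics/s5.png

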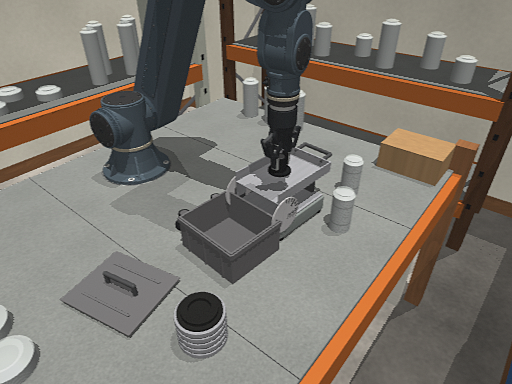

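```bash
python3 - <<'E'
from h import *
cal=bot.calibration('wrist')
for n,u,v,z in [('xwall+',440,287,.17),('xwall-',440,12,.17),('xwall- l',260,10,.17),('lip- ',155,30,.14),('lip+',172,250,.14),('rear wall floor',495,150,.14),('tote+x',50,265,.105),('floor+x edge',430,253,.14),('floor-x edge',430,30,.14)]:
    w=ray(cal,u,v,z); d=w-PAN; print(n,w.round(4),'pan x',round(d@ex,4),'y',round(d@ey,4))
E
```

```text
xwall+ [0.6888 0.1813 0.17  ] pan x 0.0816 y 0.0719
xwall- [0.5196 0.1659 0.17  ] pan x -0.0857 y 0.0424
xwall- l [0.5107 0.071  0.17  ] pan x -0.0866 y -0.053
lip-  [0.509  0.0059 0.14  ] pan x -0.0829 y -0.1179
lip+ [ 0.6604 -0.0076  0.14  ] pan x 0.069 y -0.1188
rear wall floor [0.6028 0.2283 0.14  ] pan x -0.008 y 0.1115
tote+x [ 0.6831 -0.1319  0.105 ] pan x 0.1021 y -0.2407
floor+x edge [0.6793 0.1899 0.14  ] pan x 0.0714 y 0.0797
floor-x edge [0.5233 0.1771 0.14  ] pan x -0.083 y 0.0538
```

Request:
step_arm(
  offset=[
    [0.02, 0, 0],
    [0.015, 0, 0],
    [0.01, 0, 0],
    [0.006, 0, 0],
    [0.003, 0, 0],
    [0, 0, 0],
  ],
  twist=[0, 0, 0, 0, 0, 0],
  claw=[0.03, 0.03, 0.03, 0.03, 0.03, 0.03],
)

```text
time_s: 4.82
tool_pos: [0.6311, 0.0574, 0.1585]
ee_rot: [[-0.001, 0.083, 0.997], [-0.0, 0.997, -0.083], [-1.0, -0.0, -0.001]]
force: [0.6, 0.1, -0.1]
gripper_width: 0.0366
```

```bash
sed -i 's/PAN=np.array.*/PAN=np.array([.598,.1165,.14])/' h.py; python3 - <<'E'
from h import *
t=PAN+.036*ex-.055*ey
go([t[0],t[1],.156])
cv2.imwrite('pics/s6.png',bot.capture('scene'))
zoom(cv2.imread('pics/s6.png'),170,100,340,260,4,'pics/s6z.png')
E
```

```text
t 4.82 p [0.6311 0.0574 0.1585] yaw 85.25 j [ 0.091  0.454  0.123  1.24  -0.     0.174] F [ 0.6  0.1 -0.1] w 0.0366
offset [ 0.0025  0.0011 -0.0019]
```

View pics/s6z.png

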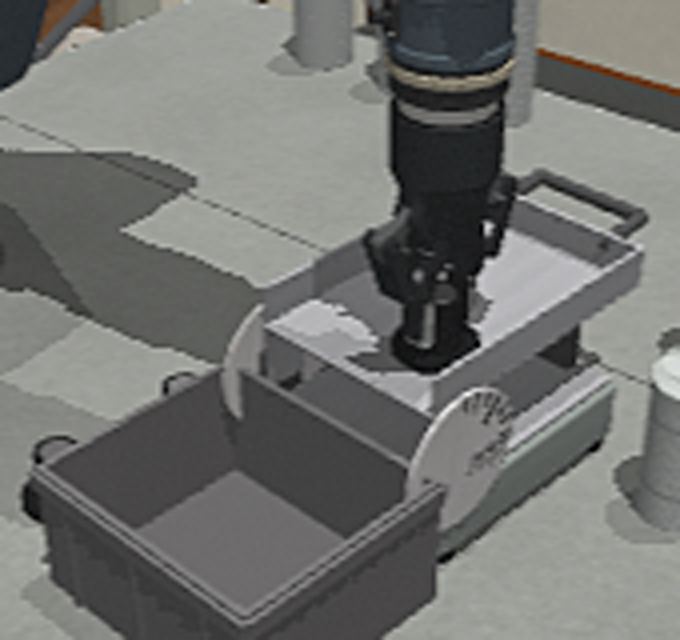

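Request:
step_arm(
  offset=[
    [0.001, 0, 0],
    [0.001, 0, 0],
    [0.001, 0, 0],
    [0, 0, 0],
  ],
  twist=[0, 0, 0, 0],
  claw=[0.03, 0.03, 0.03, 0.03],
)

```text
time_s: 5.2
tool_pos: [0.6314, 0.0567, 0.1559]
ee_rot: [[0.0, 0.084, 0.996], [-0.0, 0.996, -0.084], [-1.0, -0.0, 0.0]]
force: [0.1, 0.1, 0.1]
gripper_width: 0.0363
```

Request:
step_arm(
  offset=[
    [0.001, 0, 0],
    [0.001, 0, 0],
    [0, 0, 0],
  ],
  twist=[0, 0, 0],
  claw=[0.03, 0.03, 0.03],
)

```text
time_s: 5.45
tool_pos: [0.6315, 0.0567, 0.1549]
ee_rot: [[0.001, 0.084, 0.996], [-0.0, 0.996, -0.084], [-1.0, 0.0, 0.001]]
force: [-2.5, -0.7, 7.7]
gripper_width: 0.0368
```

Request:
step_arm(
  offset=[
    [-0.001, 0, 0],
    [0, 0, 0],
    [0, 0, 0],
    [0, 0, 0],
    [-0.02, 0, 0],
    [-0.035, 0, 0],
    [-0.035, 0, 0],
    [0, 0, 0],
  ],
  twist=[0, 0, 0, 0, 0, 0, 0, 0],
  claw=[0.036, 0.045, 0.055, 0.06, 0.06, 0.06, 0.06, 0.06],
)

```text
time_s: 6.12
tool_pos: [0.6335, 0.057, 0.2516]
ee_rot: [[0.009, 0.084, 0.996], [0.001, 0.996, -0.084], [-1.0, 0.001, 0.009]]
force: [-0.4, 0.3, 0.7]
gripper_width: 0.0603
```

```bash
python3 - <<'E'
from h import *
a=bot.capture('top');cv2.imwrite('pics/t7.png',a)
zoom(a,150,120,310,270,4,'pics/t7z.png')
w=bot.capture('wrist');cv2.imwrite('pics/w7.png',w)
go([.4225,.004,.2])
E
```

```text
t 6.22 p [0.6322 0.0569 0.2463] yaw 85.2 j [ 0.09   0.427  0.303  1.444 -0.     0.174] F [ 0.1 -0.  -0.7] w 0.06
offset [ 0.0457 -0.0702 -0.2047]
```

View pics/t7z.png

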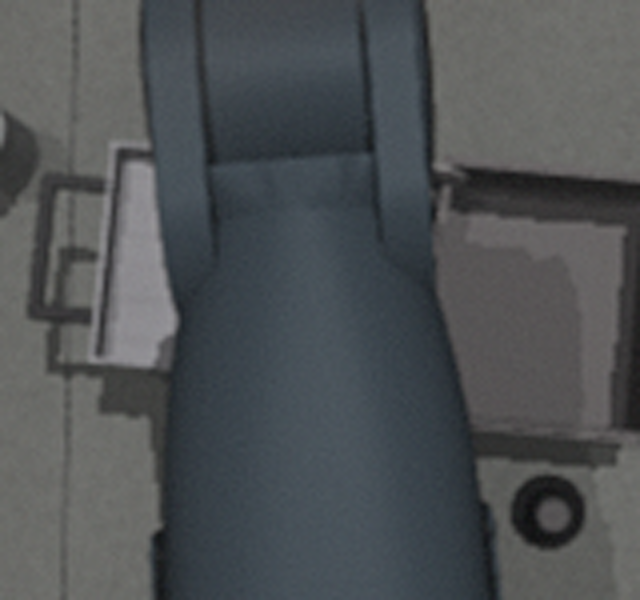

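View pics/w7.png

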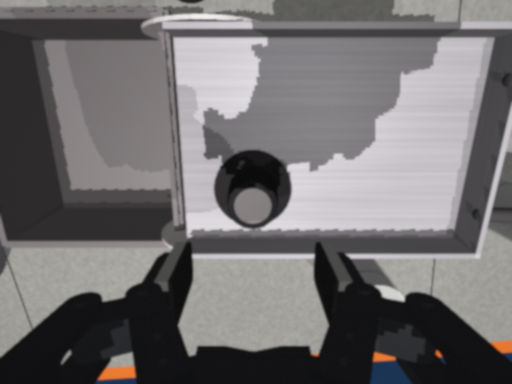

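Request:
step_arm(
  offset=[
    [0, -0.01, -0.025],
    [0, -0.012, -0.035],
    [0, -0.012, -0.035],
    [0, -0.012, -0.035],
    [0, -0.012, -0.035],
    [0.015, -0.012, -0.03],
    [0.02, 0, -0.01],
    [0, 0, 0],
  ],
  twist=[0, 0, 0, 0, 0, 0, 0, 0],
  claw=[0.06, 0.06, 0.06, 0.07, 0.07, 0.07, 0.07, 0.07],
)

```text
time_s: 6.88
tool_pos: [0.4163, 0.0039, 0.2066]
ee_rot: [[-0.006, 0.084, 0.996], [-0.0, 0.996, -0.084], [-1.0, -0.001, -0.006]]
force: [-0.0, -0.1, -0.1]
gripper_width: 0.0701
```

```bash
python3 - <<'E'
from h import *
go([.4225,.004,.017])
w=bot.capture('wrist');cv2.imwrite('pics/w8.png',w)
cal=bot.calibration('wrist');print(proj(cal,[.4225,.004,.046]))
E
```

```text
t 6.88 p [0.4163 0.0039 0.2066] yaw 85.16 j [ 0.009  0.068 -0.286  1.223 -0.     0.094] F [-0.  -0.1 -0.1] w 0.0701
offset [0.1895 0.0008 0.0073]
[253.9170728  181.42697797]
```

View pics/w8.png

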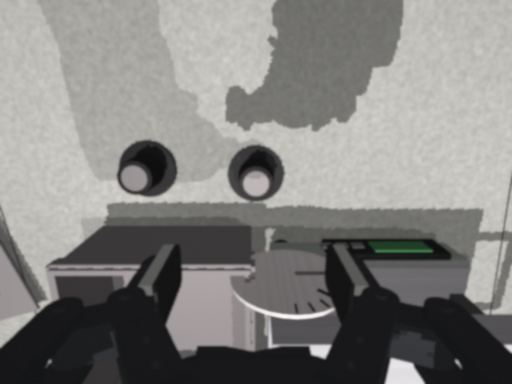

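Request:
step_arm(
  offset=[
    [0.03, 0.001, 0.006],
    [0.035, 0.001, 0],
    [0.035, 0, 0],
    [0.035, 0, 0],
    [0.03, 0, 0],
    [0.018, 0, 0],
    [0.007, 0, 0],
    [0, 0, 0],
  ],
  twist=[0, 0, 0, 0, 0, 0, 0, 0],
  claw=[0.07, 0.07, 0.07, 0.07, 0.07, 0.07, 0.07, 0.07],
)

```text
time_s: 7.6
tool_pos: [0.4275, 0.0058, 0.0185]
ee_rot: [[-0.003, 0.083, 0.997], [-0.0, 0.997, -0.083], [-1.0, -0.0, -0.003]]
force: [-0.4, -0.3, 0.3]
gripper_width: 0.0698
```

```bash
python3 - <<'E'
from h import *
go([.4225,.005,.017])
w=bot.capture('wrist');cv2.imwrite('pics/w9.png',w)
E
```

```text
t 7.6 p [0.4275 0.0058 0.0185] yaw 85.21 j [ 0.014  0.266 -0.591  0.716 -0.     0.097] F [-0.4 -0.3  0.3] w 0.0698
offset [ 0.0015 -0.0012 -0.0049]
```

View pics/w9.png

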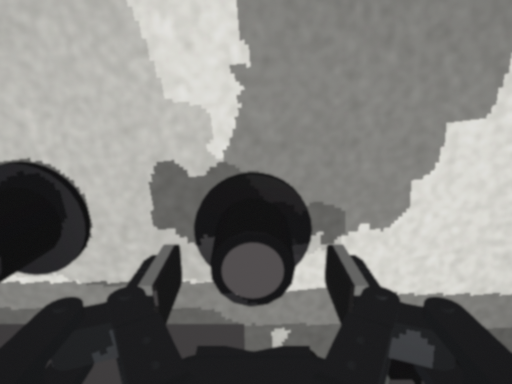

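Request:
step_arm(
  offset=[
    [0.001, -0.001, -0.006],
    [0, 0, 0],
    [0, 0, 0],
    [0, 0, 0],
    [0, 0, 0],
    [0, 0, 0],
    [0, 0, 0],
  ],
  twist=[0, 0, 0, 0, 0, 0, 0],
  claw=[0.07, 0.06, 0.03, 0.03, 0.03, 0.03, 0.03],
  force=40,
)

```text
time_s: 8.23
tool_pos: [0.422, 0.0052, 0.02]
ee_rot: [[0.002, 0.084, 0.996], [-0.0, 0.996, -0.084], [-1.0, 0.0, 0.002]]
force: [-2.9, 0.9, 12.4]
gripper_width: 0.0362
```

Request:
step_arm(
  offset=[
    [-0.02, 0, 0],
    [-0.03, 0, 0],
    [-0.035, 0, 0],
    [-0.035, 0, 0],
    [-0.035, 0, 0],
    [-0.035, 0, 0],
    [-0.015, 0, 0],
    [0, 0, 0],
  ],
  twist=[0, 0, 0, 0, 0, 0, 0, 0],
  claw=[0.03, 0.03, 0.03, 0.03, 0.03, 0.03, 0.03, 0.03],
)

```text
time_s: 8.9
tool_pos: [0.4232, 0.0052, 0.228]
ee_rot: [[0.007, 0.084, 0.996], [-0.0, 0.996, -0.084], [-1.0, 0.001, 0.007]]
force: [0.3, 0.2, -0.7]
gripper_width: 0.036
```

```bash
python3 - <<'E'
from h import *
t=PAN-.038*ex-.055*ey;print(t)
go([t[0],t[1],.225])
cv2.imwrite('pics/w10.png',bot.capture('wrist'))
E
```

```text
[0.55553099 0.06487265 0.14      ]
t 8.9 p [0.4232 0.0052 0.228 ] yaw 85.2 j [ 0.012  0.059 -0.24   1.264 -0.     0.096] F [ 0.3  0.2 -0.7] w 0.036
offset [0.0039 0.0705 0.1268]
```

View pics/w10.png

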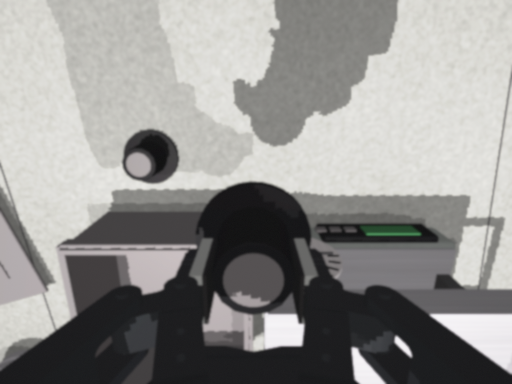

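Request:
step_arm(
  offset=[
    [0, 0.012, 0.022],
    [0, 0.018, 0.033],
    [0, 0.018, 0.033],
    [0, 0.015, 0.027],
    [0, 0.0075, 0.012],
    [0, 0, 0],
    [0, 0, 0],
  ],
  twist=[0, 0, 0, 0, 0, 0, 0],
  claw=[0.03, 0.03, 0.03, 0.03, 0.03, 0.03, 0.03],
)

```text
time_s: 9.53
tool_pos: [0.553, 0.0649, 0.2219]
ee_rot: [[-0.003, 0.083, 0.997], [-0.001, 0.997, -0.083], [-1.0, -0.001, -0.003]]
force: [-0.9, -0.1, -0.8]
gripper_width: 0.0355
```

```bash
python3 - <<'E'
from h import *
t=PAN-.038*ex-.055*ey;print(t)
go([t[0],t[1],.161])
cv2.imwrite('pics/w11.png',bot.capture('wrist'))
E
```

```text
[0.55553099 0.06487265 0.14      ]
t 9.53 p [0.553  0.0649 0.2219] yaw 85.24 j [ 0.117  0.299  0.046  1.322 -0.     0.2  ] F [-0.9 -0.1 -0.8] w 0.0355
offset [0.0609 0.0002 0.0027]
```

View pics/w11.png

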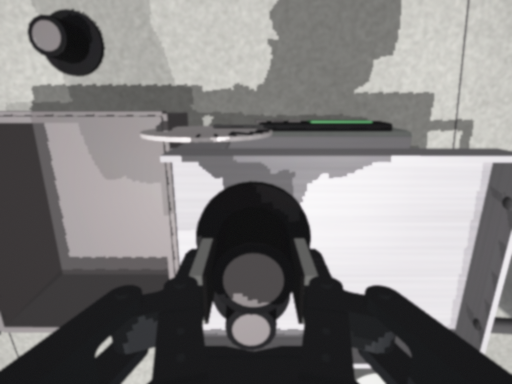

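Request:
step_arm(
  offset=[
    [0.02, 0, 0.002],
    [0.02, 0, 0],
    [0.01, 0, 0],
    [0.005, 0, 0],
    [0.002, 0, 0],
    [0.001, 0, 0],
    [0, 0, 0],
  ],
  twist=[0, 0, 0, 0, 0, 0, 0],
  claw=[0.03, 0.03, 0.03, 0.03, 0.03, 0.03, 0.03],
)

```text
time_s: 10.17
tool_pos: [0.5559, 0.0646, 0.1665]
ee_rot: [[0.001, 0.084, 0.996], [-0.0, 0.996, -0.084], [-1.0, 0.0, 0.001]]
force: [-0.4, -0.1, -0.6]
gripper_width: 0.0359
```

Request:
step_arm(
  offset=[
    [0.002, 0, 0],
    [0.0015, 0, 0],
    [0.001, 0, 0],
    [0, 0, 0],
  ],
  twist=[0, 0, 0, 0],
  claw=[0.03, 0.03, 0.03, 0.03],
)

```text
time_s: 10.5
tool_pos: [0.5557, 0.0647, 0.1612]
ee_rot: [[-0.0, 0.084, 0.996], [-0.0, 0.996, -0.084], [-1.0, -0.0, -0.0]]
force: [-0.1, -0.7, -0.8]
gripper_width: 0.0359
```

Request:
step_arm(
  offset=[
    [0.001, 0, 0],
    [0.001, 0, 0],
    [0, 0, 0],
  ],
  twist=[0, 0, 0],
  claw=[0.03, 0.03, 0.03],
)

```text
time_s: 10.75
tool_pos: [0.5558, 0.0647, 0.1601]
ee_rot: [[0.001, 0.084, 0.996], [0.0, 0.996, -0.084], [-1.0, 0.0, 0.001]]
force: [-1.7, 0.4, 7.4]
gripper_width: 0.0358
```

Contact at 0.160 as predicted. Release and rise.

Request:
step_arm(
  offset=[
    [-0.001, 0, 0],
    [0, 0, 0],
    [0, 0, 0],
    [0, 0, 0],
    [-0.02, 0, 0],
    [-0.035, 0, 0],
    [-0.035, 0, 0],
    [0, 0, 0],
  ],
  twist=[0, 0, 0, 0, 0, 0, 0, 0],
  claw=[0.036, 0.045, 0.055, 0.06, 0.06, 0.06, 0.06, 0.06],
)

```text
time_s: 11.42
tool_pos: [0.558, 0.0649, 0.2566]
ee_rot: [[0.008, 0.084, 0.996], [0.001, 0.996, -0.084], [-1.0, 0.002, 0.008]]
force: [-0.5, 0.9, 0.3]
gripper_width: 0.06
```

```bash
python3 - <<'E'
from h import *
go([.406,-.117,.2])
w=bot.capture('wrist');cv2.imwrite('pics/w12.png',w)
E
```

```text
t 11.42 p [0.558  0.0649 0.2566] yaw 85.2 j [ 0.116  0.289  0.121  1.394 -0.     0.2  ] F [-0.5  0.9  0.3] w 0.06
offset [ 0.0551 -0.1941 -0.1367]
```

View pics/w12.png

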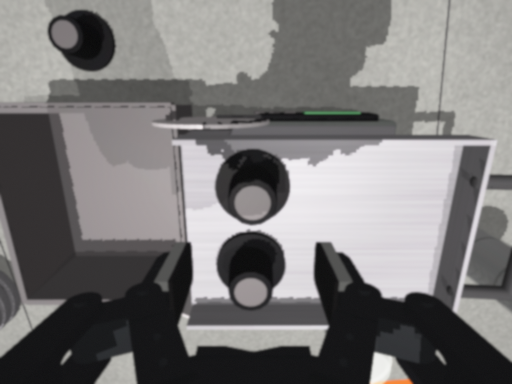

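Two plugs stand side by side in the pan ((252,190) and (250,275)); the third is on the bench at (78,40).

Request:
step_arm(
  offset=[
    [0, -0.022, -0.016],
    [0, -0.03, -0.022],
    [0, -0.03, -0.022],
    [0, -0.03, -0.022],
    [0, -0.03, -0.022],
    [0.015, -0.03, -0.022],
    [0.02, -0.02, -0.012],
    [0, 0, 0],
  ],
  twist=[0, 0, 0, 0, 0, 0, 0, 0],
  claw=[0.06, 0.06, 0.06, 0.07, 0.07, 0.07, 0.07, 0.07],
)

```text
time_s: 12.13
tool_pos: [0.3975, -0.1168, 0.212]
ee_rot: [[-0.006, 0.087, 0.996], [0.001, 0.996, -0.087], [-1.0, 0.0, -0.006]]
force: [-0.7, 0.7, -0.6]
gripper_width: 0.0704
```

```bash
python3 - <<'E'
from h import *
go([.406,-.117,.018])
cal=bot.calibration('wrist');print(proj(cal,[.406,-.117,.046]))
w=bot.capture('wrist');cv2.imwrite('pics/w13.png',w)
plug('wrist',*[int(a) for a in proj(cal,[.406,-.117,.02])],r=50,im=w)
E
```

```text
t 12.13 p [ 0.3975 -0.1168  0.212 ] yaw 85.02 j [-2.850e-01  6.100e-02 -2.800e-01  1.236e+00 -1.000e-03 -1.980e-01] F [-0.7  0.7 -0.6] w 0.0704
offset [0.1939 0.0006 0.0096]
[254.16685713 185.41150375]
wrist top disc 255.1 184.6 [ 37  42  29  28 643] -> [ 0.4079 -0.1151  0.046 ]
```

View pics/w13.png

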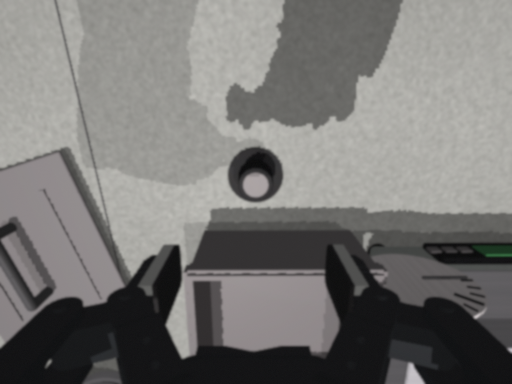

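Request:
step_arm(
  offset=[
    [0.03, 0.001, 0.004],
    [0.035, 0, 0],
    [0.035, 0, 0],
    [0.035, 0, 0],
    [0.03, 0, 0],
    [0.018, 0, 0],
    [0.007, 0, 0],
    [0, 0, 0],
  ],
  twist=[0, 0, 0, 0, 0, 0, 0, 0],
  claw=[0.07, 0.07, 0.07, 0.07, 0.07, 0.07, 0.07, 0.07],
)

```text
time_s: 12.85
tool_pos: [0.4057, -0.1137, 0.024]
ee_rot: [[-0.003, 0.083, 0.997], [0.001, 0.997, -0.083], [-1.0, 0.001, -0.003]]
force: [-0.4, 0.5, 1.7]
gripper_width: 0.0705
```

```bash
python3 - <<'E'
from h import *
go([.4065,-.116,.018])
w=bot.capture('wrist');cv2.imwrite('pics/w14.png',w)
E
```

```text
t 12.85 p [ 0.4057 -0.1137  0.024 ] yaw 85.25 j [-0.273  0.25  -0.597  0.727  0.    -0.19 ] F [-0.4  0.5  1.7] w 0.0705
offset [ 0.006  -0.0022  0.001 ]
```

View pics/w14.png

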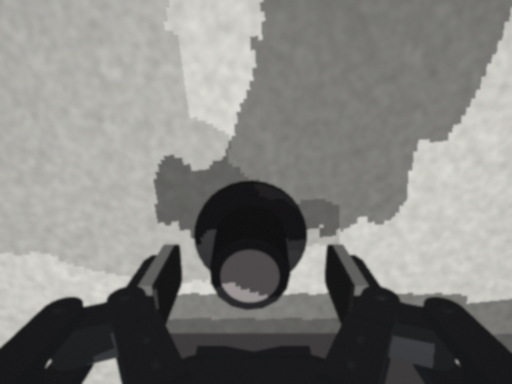

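Request:
step_arm(
  offset=[
    [0.006, -0.002, 0],
    [0, 0, 0],
    [0, 0, 0],
    [0, 0, 0],
    [0, 0, 0],
    [0, 0, 0],
    [0, 0, 0],
  ],
  twist=[0, 0, 0, 0, 0, 0, 0],
  claw=[0.07, 0.06, 0.03, 0.03, 0.03, 0.03, 0.03],
  force=40,
)

```text
time_s: 13.48
tool_pos: [0.4066, -0.1167, 0.0203]
ee_rot: [[0.002, 0.084, 0.996], [-0.001, 0.996, -0.084], [-1.0, -0.0, 0.002]]
force: [-1.6, 1.0, 8.0]
gripper_width: 0.0358
```

Request:
step_arm(
  offset=[
    [-0.02, 0, 0],
    [-0.03, 0, 0],
    [-0.035, 0, 0],
    [-0.035, 0, 0],
    [-0.035, 0, 0],
    [-0.035, 0, 0],
    [-0.018, 0, 0],
    [0, 0, 0],
  ],
  twist=[0, 0, 0, 0, 0, 0, 0, 0],
  claw=[0.03, 0.03, 0.03, 0.03, 0.03, 0.03, 0.03, 0.03],
)

```text
time_s: 14.15
tool_pos: [0.4079, -0.1171, 0.2318]
ee_rot: [[0.007, 0.084, 0.996], [-0.002, 0.996, -0.084], [-1.0, -0.002, 0.007]]
force: [0.9, 0.4, -2.0]
gripper_width: 0.036
```

```bash
python3 - <<'E'
from h import *
t=PAN-.0*ex+.045*ey;print(t)
go([t[0],t[1],.24])
cv2.imwrite('pics/w15.png',bot.capture('wrist'))
E
```

```text
[0.6017655  0.16134218 0.14      ]
t 14.15 p [ 0.4079 -0.1171  0.2318] yaw 85.19 j [-0.279  0.06  -0.23   1.274 -0.    -0.195] F [ 0.9  0.4 -2. ] w 0.036
offset [-0.0074  0.2937  0.1699]
```

View pics/w15.png

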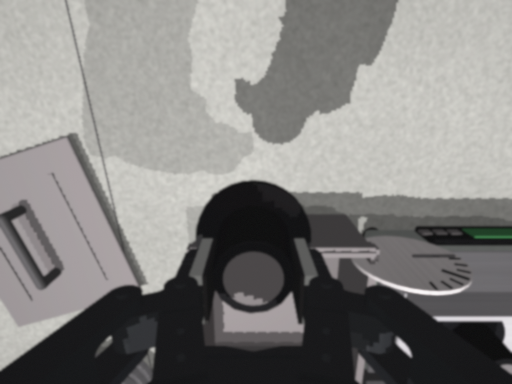

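Request:
step_arm(
  offset=[
    [-0.005, 0.025, 0],
    [-0.005, 0.036, 0],
    [0, 0.036, 0],
    [0, 0.036, 0.01],
    [0, 0.036, 0.01],
    [0, 0.036, 0.01],
    [0, 0.036, 0.015],
    [0, 0.034, 0.02],
  ],
  twist=[0, 0, 0, 0, 0, 0, 0, 0],
  claw=[0.03, 0.03, 0.03, 0.03, 0.03, 0.03, 0.03, 0.03],
)

```text
time_s: 14.87
tool_pos: [0.4929, 0.1541, 0.2362]
ee_rot: [[-0.002, 0.083, 0.997], [-0.001, 0.997, -0.083], [-1.0, -0.001, -0.002]]
force: [1.1, -0.9, -0.1]
gripper_width: 0.0356
```

Request:
step_arm(
  offset=[
    [0, 0.019, 0.03],
    [0, 0, 0.034],
    [0, 0, 0.028],
    [0, 0, 0.013],
    [0, 0, 0],
    [0, 0, 0],
  ],
  twist=[0, 0, 0, 0, 0, 0],
  claw=[0.03, 0.03, 0.03, 0.03, 0.03, 0.03],
)

```text
time_s: 15.37
tool_pos: [0.5996, 0.162, 0.2352]
ee_rot: [[-0.003, 0.084, 0.996], [-0.001, 0.996, -0.084], [-1.0, -0.001, -0.003]]
force: [-1.3, -0.4, -1.3]
gripper_width: 0.0359
```

```bash
python3 - <<'E'
from h import *
t=PAN-.0*ex+.045*ey;print(t)
go([t[0],t[1],.161])
cv2.imwrite('pics/w16.png',bot.capture('wrist'))
E
```

```text
[0.6017655  0.16134218 0.14      ]
t 15.37 p [0.5996 0.162  0.2352] yaw 85.16 j [0.264 0.409 0.246 1.411 0.    0.348] F [-1.3 -0.4 -1.3] w 0.0359
offset [ 0.0742 -0.0004  0.0025]
```

View pics/w16.png

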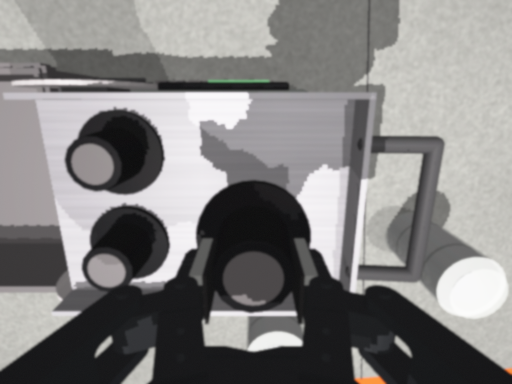

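Request:
step_arm(
  offset=[
    [0.02, 0, 0.001],
    [0.025, 0, 0],
    [0.015, 0, 0],
    [0.006, 0, 0],
    [0.002, 0, 0],
    [0, 0, 0],
    [0, 0, 0],
  ],
  twist=[0, 0, 0, 0, 0, 0, 0],
  claw=[0.03, 0.03, 0.03, 0.03, 0.03, 0.03, 0.03],
)

```text
time_s: 16.0
tool_pos: [0.6012, 0.1624, 0.1706]
ee_rot: [[0.002, 0.084, 0.997], [0.0, 0.997, -0.084], [-1.0, 0.0, 0.002]]
force: [-0.1, -0.1, -0.3]
gripper_width: 0.0359
```

Request:
step_arm(
  offset=[
    [0.004, 0, 0],
    [0.003, 0, 0],
    [0.001, 0, 0],
    [0, 0, 0],
  ],
  twist=[0, 0, 0, 0],
  claw=[0.03, 0.03, 0.03, 0.03],
)

```text
time_s: 16.33
tool_pos: [0.6009, 0.1622, 0.1611]
ee_rot: [[-0.0, 0.084, 0.996], [-0.0, 0.996, -0.084], [-1.0, -0.0, -0.0]]
force: [-0.1, 0.4, -1.4]
gripper_width: 0.0361
```

Request:
step_arm(
  offset=[
    [0.001, 0, 0],
    [0.001, 0, 0],
    [0, 0, 0],
  ],
  twist=[0, 0, 0],
  claw=[0.03, 0.03, 0.03],
)

```text
time_s: 16.58
tool_pos: [0.6011, 0.1622, 0.1604]
ee_rot: [[0.001, 0.084, 0.996], [0.0, 0.996, -0.084], [-1.0, 0.0, 0.001]]
force: [-1.7, -0.9, 7.7]
gripper_width: 0.0361
```

Request:
step_arm(
  offset=[
    [-0.001, 0, 0],
    [0, 0, 0],
    [0, 0, 0],
    [0, 0, 0],
    [-0.02, 0, 0],
    [-0.035, 0, 0],
    [-0.035, 0, 0],
    [0, 0, 0],
  ],
  twist=[0, 0, 0, 0, 0, 0, 0, 0],
  claw=[0.036, 0.045, 0.055, 0.06, 0.06, 0.06, 0.06, 0.06],
)

```text
time_s: 17.25
tool_pos: [0.6031, 0.1628, 0.257]
ee_rot: [[0.009, 0.084, 0.996], [0.002, 0.996, -0.084], [-1.0, 0.003, 0.008]]
force: [-0.3, 0.6, 0.2]
gripper_width: 0.06
```

```bash
python3 - <<'E'
from h import *
t=PAN+.166*ey;print(t)
go([t[0],t[1],.23])
w=bot.capture('wrist');cv2.imwrite('pics/w17.png',w)
E
```

```text
[0.61189052 0.28191781 0.14      ]
t 17.25 p [0.6031 0.1628 0.257 ] yaw 85.2 j [ 0.264  0.403  0.291  1.451 -0.     0.347] F [-0.3  0.6  0.2] w 0.06
offset [ 0.0273  0.1194 -0.0015]
```

View pics/w17.png

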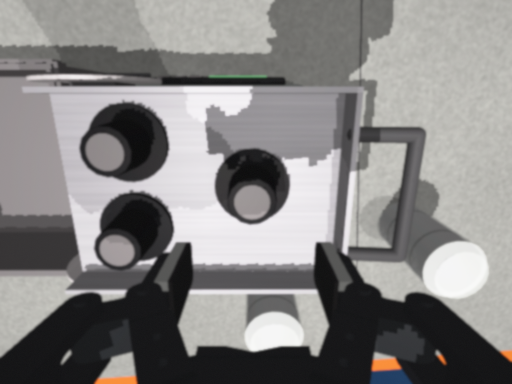

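```bash
python3 - <<'E'
from h import *
cal=bot.calibration('wrist');c=bot.calibration('top')
def pr(n,w): d=w-PAN;print(n,w.round(4),'pan',round(d@ex,4),round(d@ey,4))
pr('bar a',ray(cal,416,135,.165));pr('bar b',ray(cal,399,250,.165))
pr('sl1 wrist',ray(cal,456,270,.138));pr('sl1 top',ray(c,142,153,.138));pr('sl2 top',ray(c,201,132,.138))
for h in (bot.get_state(),): pass
E
```

```text
bar a [0.5632 0.2864 0.165 ] pan -0.0489 0.1664
bar b [0.6572 0.2792 0.165 ] pan 0.0454 0.1671
sl1 wrist [0.698 0.347 0.138] pan 0.0804 0.2381
sl1 top [0.7049 0.3472 0.138 ] pan 0.0872 0.2389
sl2 top [0.7729 0.1651 0.138 ] pan 0.1702 0.0631
```

Request:
step_arm(
  offset=[
    [0, 0.025, 0],
    [0, 0.035, -0.001],
    [0, 0.035, -0.001],
    [0, 0.02, 0],
    [0, 0.005, 0],
    [0, 0, 0],
  ],
  twist=[0, 0, 0, 0, 0, 0],
  claw=[0.034, 0.034, 0.034, 0.034, 0.034, 0.034],
)

```text
time_s: 17.8
tool_pos: [0.6087, 0.2834, 0.2487]
ee_rot: [[-0.002, 0.081, 0.997], [-0.001, 0.997, -0.081], [-1.0, -0.001, -0.002]]
force: [-0.4, -0.3, -0.2]
gripper_width: 0.0342
```

```bash
python3 - <<'E'
from h import *
t=PAN+.167*ey;print(t)
go([t[0],t[1],.146])
w=bot.capture('wrist');cv2.imwrite('pics/w18.png',w)
E
```

```text
[0.6119742  0.28291431 0.14      ]
t 17.8 p [0.6087 0.2834 0.2487] yaw 85.33 j [ 0.436  0.502  0.432  1.503 -0.     0.517] F [-0.4 -0.3 -0.2] w 0.0342
offset [ 1.027e-01 -1.000e-04  3.500e-03]
```

View pics/w18.png

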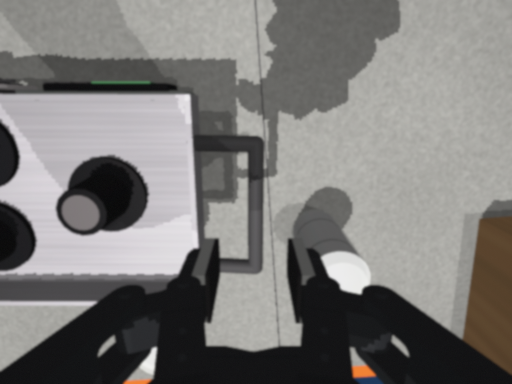

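Request:
step_arm(
  offset=[
    [0.02, 0, 0.002],
    [0.03, 0, 0],
    [0.025, 0, 0],
    [0.015, 0, 0],
    [0.006, 0, 0],
    [0, 0, 0],
    [0, 0, 0],
  ],
  twist=[0, 0, 0, 0, 0, 0, 0],
  claw=[0.034, 0.034, 0.034, 0.034, 0.034, 0.034, 0.034],
)

```text
time_s: 18.43
tool_pos: [0.6114, 0.281, 0.1551]
ee_rot: [[0.0, 0.085, 0.996], [0.0, 0.996, -0.085], [-1.0, 0.0, 0.0]]
force: [1.2, 0.5, 0.2]
gripper_width: 0.0339
```

```bash
python3 - <<'E'
from h import *
t=PAN+.167*ey;print(t)
go([t[0],t[1],.146])
w=bot.capture('wrist');cv2.imwrite('pics/w19.png',w)
s=bot.capture('scene');zoom(s,170,60,370,230,4,'pics/s19.png')
E
```

```text
[0.6119742  0.28291431 0.14      ]
t 18.43 p [0.6114 0.281  0.1551] yaw 85.14 j [ 0.431  0.523  0.231  1.278 -0.     0.516] F [1.2 0.5 0.2] w 0.0339
offset [0.0091 0.002  0.0004]
```

View pics/w19.png

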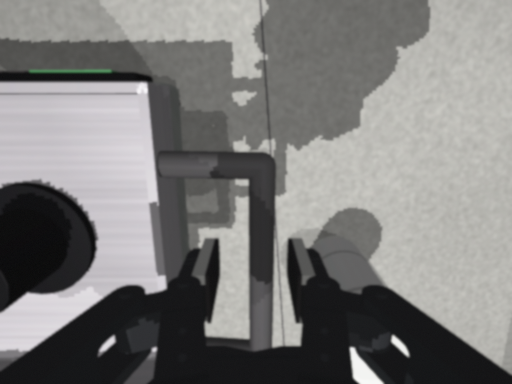

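View pics/s19.png

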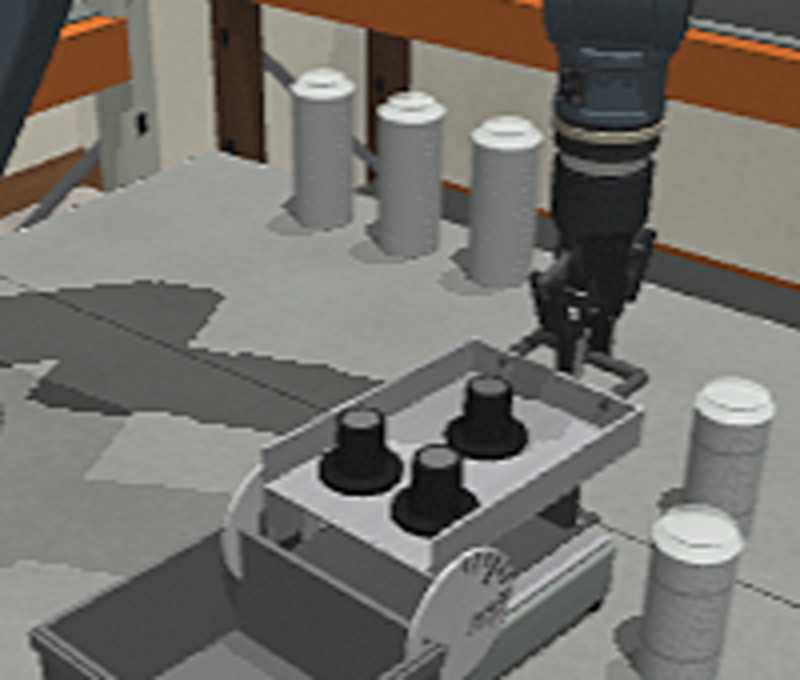

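Request:
step_arm(
  offset=[
    [0.005, 0.002, 0],
    [0.004, 0, 0],
    [0, 0, 0],
    [0, 0, 0],
    [0, 0, 0],
    [0, 0, 0],
    [0, 0, 0],
    [0, 0, 0],
  ],
  twist=[0, 0, 0, 0, 0, 0, 0, 0],
  claw=[0.034, 0.034, 0.034, 0.02, 0.005, 0.005, 0.005, 0.005],
  force=40,
)

```text
time_s: 19.2
tool_pos: [0.6113, 0.2848, 0.1454]
ee_rot: [[0.0, 0.083, 0.997], [0.002, 0.997, -0.083], [-1.0, 0.002, 0.0]]
force: [-0.5, 5.7, -1.0]
gripper_width: 0.0109
```

```bash
python3 - <<'E'
from h import *
H=PAN-.097*ey; H[2]=.095
s=bot.get_state();p=np.array(s['tool_pos'])
print(p,s['force'],s['gripper_width'],(p-H)@ey)
r=np.array([.263,.07])
prev=r
for d in [0,3,6,9,12,15,18,21,24,27,30,33,36,39,42,45]:
    a=np.radians(d);q=np.array([r[0]*np.cos(a)-r[1]*np.sin(a),r[0]*np.sin(a)+r[1]*np.cos(a)])
    print(d,(q-prev).round(4),(q-r).round(4));prev=q
E
```

```text
[0.61128128 0.28482909 0.1453756 ] [-0.45567946  5.66392411 -0.97643114] 0.010864012361932197 0.2658500812366306
0 [0. 0.] [0. 0.]
3 [-0.004   0.0137] [-0.004   0.0137]
6 [-0.0047  0.0134] [-0.0088  0.0271]
9 [-0.0054  0.0132] [-0.0142  0.0403]
12 [-0.0061  0.0129] [-0.0203  0.0532]
15 [-0.0068  0.0125] [-0.0271  0.0657]
18 [-0.0074  0.0122] [-0.0345  0.0778]
21 [-0.0081  0.0118] [-0.0426  0.0896]
24 [-0.0087  0.0113] [-0.0512  0.1009]
27 [-0.0092  0.0109] [-0.0604  0.1118]
30 [-0.0098  0.0104] [-0.0702  0.1221]
33 [-0.0103  0.0098] [-0.0806  0.1319]
36 [-0.0108  0.0093] [-0.0914  0.1412]
39 [-0.0113  0.0087] [-0.1027  0.1499]
42 [-0.0117  0.0081] [-0.1144  0.158 ]
45 [-0.0121  0.0075] [-0.1265  0.1655]
```

Request:
step_arm(
  offset=[
    [-0.0065, -0.0005, 0],
    [-0.0072, -0.0015, 0],
    [-0.0134, -0.0047, 0],
    [-0.0132, -0.0054, 0],
    [-0.0129, -0.0061, 0],
    [-0.0125, -0.0068, 0],
    [-0.0122, -0.0074, 0],
    [0, 0, 0],
  ],
  twist=[0, 0, 0, 0, 0, 0, 0, 0],
  claw=[0.005, 0.005, 0.005, 0.005, 0.005, 0.005, 0.005, 0.005],
)

```text
time_s: 19.87
tool_pos: [0.6084, 0.2499, 0.2258]
ee_rot: [[0.001, 0.085, 0.996], [-0.0, 0.996, -0.085], [-1.0, -0.0, 0.001]]
force: [-1.0, 0.3, -5.4]
gripper_width: 0.0103
```

```bash
python3 - <<'E'
from h import *
go([.6113,.2848,.1454])
s=bot.capture('scene');zoom(s,170,60,370,230,4,'pics/s20.png')
E
```

```text
t 19.87 p [0.6084 0.2499 0.2258] yaw 85.13 j [ 3.900e-01  4.750e-01  3.290e-01  1.424e+00 -1.000e-03  4.750e-01] F [-1.   0.3 -5.4] w 0.0103
offset [ 0.0804  0.0351 -0.0001]
```

View pics/s20.png

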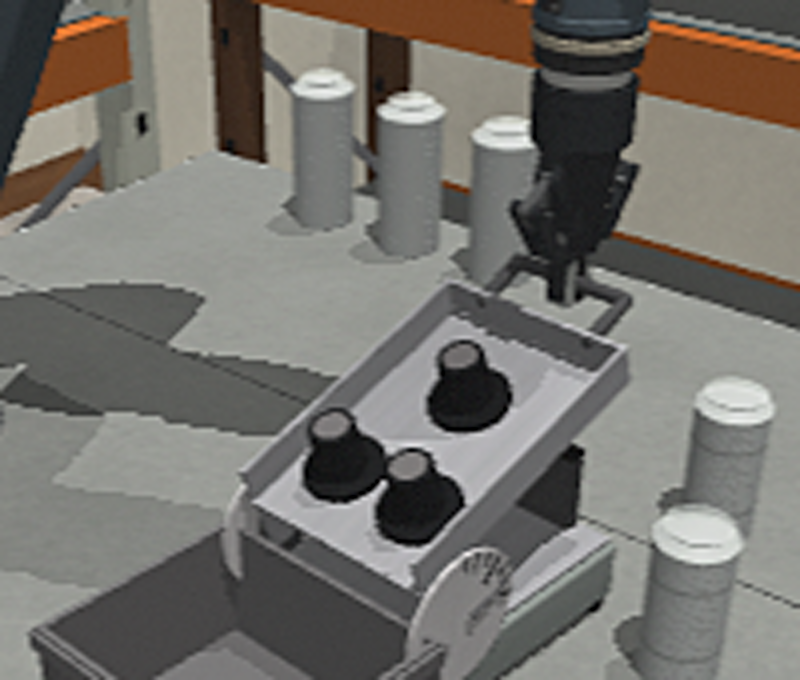

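Request:
step_arm(
  offset=[
    [-0.008, -0.0052, 0],
    [-0.0078, -0.0054, 0],
    [-0.0075, -0.0058, 0],
    [-0.0073, -0.006, 0],
    [-0.0071, -0.0063, 0],
    [-0.007, -0.0065, 0],
    [-0.0067, -0.0067, 0],
    [-0.0065, -0.007, 0],
  ],
  twist=[0, 0, 0, 0, 0, 0, 0, 0],
  claw=[0.005, 0.005, 0.005, 0.005, 0.005, 0.005, 0.005, 0.005],
)

```text
time_s: 20.58
tool_pos: [0.6043, 0.2025, 0.2822]
ee_rot: [[0.001, 0.083, 0.997], [0.001, 0.997, -0.083], [-1.0, 0.001, 0.0]]
force: [-1.3, 5.2, -1.0]
gripper_width: 0.0104
```

Request:
step_arm(
  offset=[
    [-0.0062, -0.0072, 0],
    [-0.0059, -0.0075, 0],
    [-0.0057, -0.0077, 0],
    [-0.0055, -0.0078, 0],
    [-0.004, -0.0065, 0],
    [-0.0027, -0.0045, 0],
    [0, 0, 0],
    [0, 0, 0],
  ],
  twist=[0, 0, 0, 0, 0, 0, 0, 0],
  claw=[0.005, 0.005, 0.005, 0.005, 0.005, 0.005, 0.005, 0.005],
)

```text
time_s: 21.25
tool_pos: [0.601, 0.1618, 0.3132]
ee_rot: [[0.002, 0.084, 0.996], [0.002, 0.996, -0.084], [-1.0, 0.002, 0.002]]
force: [-2.0, 6.2, 7.0]
gripper_width: 0.0106
```

```bash
python3 - <<'E'
from h import *
o=go([.6113,.2848,.1454])
# angle from chord displacement, start handle rel hinge
q=np.array([.263-o[1],.07+o[0]]);print('tilt',np.degrees(np.arctan2(q[1],q[0])-np.arctan2(.07,.263)),np.hypot(*q))
s=bot.capture('scene');zoom(s,170,60,370,230,4,'pics/s21.png')
w=bot.capture('wrist');cv2.imwrite('pics/w21.png',w)
E
```

```text
t 21.25 p [0.601  0.1618 0.3132] yaw 85.2 j [2.62e-01 4.06e-01 4.38e-01 1.60e+00 1.00e-03 3.46e-01] F [-2.   6.2  7. ] w 0.0106
offset [ 0.168   0.1231 -0.0004]
tilt 44.643134206609126 0.2761242879671242
```

View pics/s21.png

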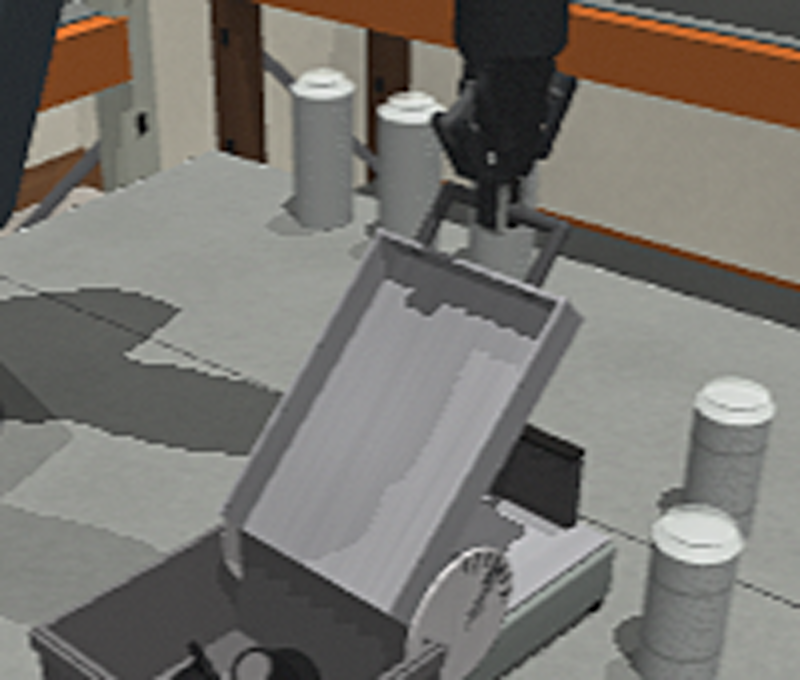

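View pics/w21.png

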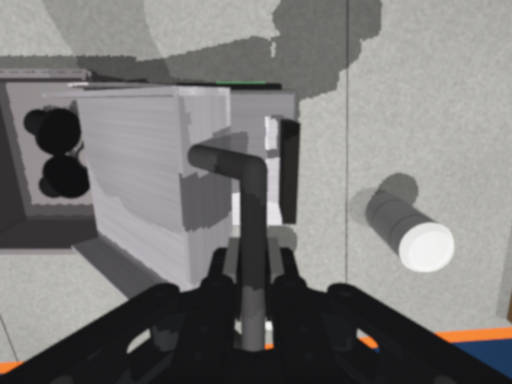

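```bash
python3 - <<'E'
from h import *
s=bot.capture('scene');cv2.imwrite('pics/s22.png',s)
zoom(s,262,185,308,230,16,'pics/s22q.png');zoom(s,170,170,290,290,6,'pics/s22t.png')
E
```

```text
(no output)
```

View pics/s22q.png

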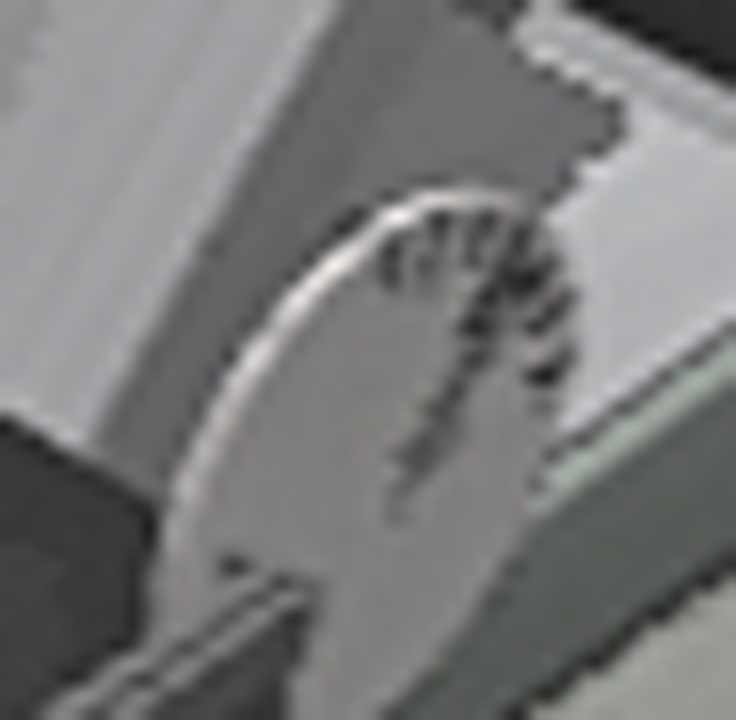

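View pics/s22t.png

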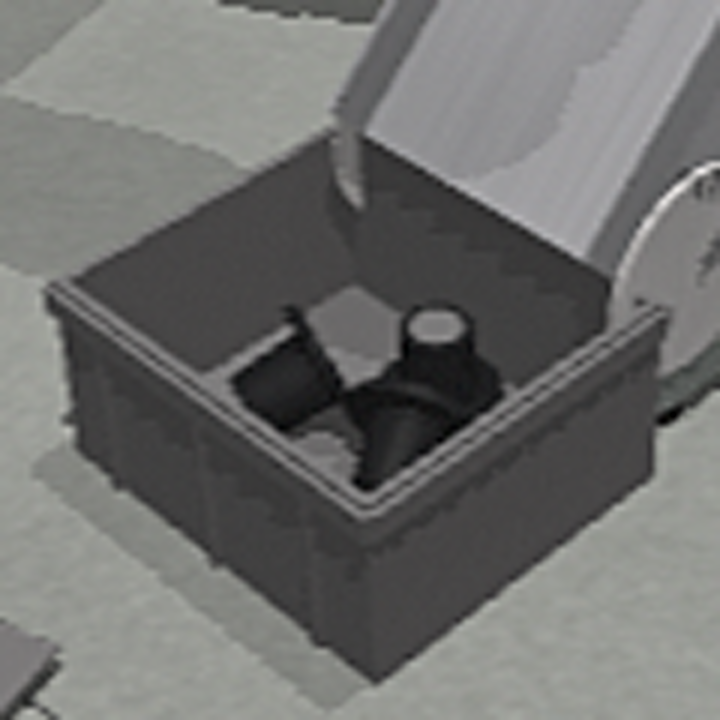

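Request:
step_arm(
  offset=[
    [0, 0, 0],
    [0, 0, 0],
    [0, 0, 0],
    [0, 0, 0],
    [0, 0, 0],
    [0, 0, 0],
    [0.0027, 0.0045, 0],
    [0.004, 0.0065, 0],
  ],
  twist=[0, 0, 0, 0, 0, 0, 0, 0],
  claw=[0.005, 0.005, 0.005, 0.005, 0.005, 0.005, 0.005, 0.005],
)

```text
time_s: 22.07
tool_pos: [0.6019, 0.1725, 0.3063]
ee_rot: [[0.002, 0.084, 0.996], [0.001, 0.996, -0.084], [-1.0, 0.001, 0.002]]
force: [-1.8, 4.9, 5.4]
gripper_width: 0.0106
```

Request:
step_arm(
  offset=[
    [0.0055, 0.0078, 0],
    [0.0057, 0.0077, 0],
    [0.0059, 0.0075, 0],
    [0.0062, 0.0072, 0],
    [0.0065, 0.007, 0],
    [0.0067, 0.0067, 0],
    [0.007, 0.0065, 0],
    [0.0071, 0.0063, 0],
  ],
  twist=[0, 0, 0, 0, 0, 0, 0, 0],
  claw=[0.005, 0.005, 0.005, 0.005, 0.005, 0.005, 0.005, 0.005],
)

```text
time_s: 22.73
tool_pos: [0.6066, 0.2295, 0.2543]
ee_rot: [[0.001, 0.083, 0.997], [0.0, 0.997, -0.083], [-1.0, 0.0, 0.001]]
force: [-0.9, 4.7, 3.0]
gripper_width: 0.0103
```

Request:
step_arm(
  offset=[
    [0.0073, 0.006, 0],
    [0.0075, 0.0058, 0],
    [0.0078, 0.0054, 0],
    [0.008, 0.0052, 0],
    [0.0082, 0.0049, 0],
    [0.0082, 0.0047, 0],
    [0.0083, 0.0045, 0],
    [0.0084, 0.0043, 0],
  ],
  twist=[0, 0, 0, 0, 0, 0, 0, 0],
  claw=[0.005, 0.005, 0.005, 0.005, 0.005, 0.005, 0.005, 0.005],
)

```text
time_s: 23.4
tool_pos: [0.61, 0.2697, 0.1892]
ee_rot: [[-0.0, 0.084, 0.996], [-0.001, 0.996, -0.084], [-1.0, -0.001, -0.0]]
force: [-0.6, 0.6, -1.4]
gripper_width: 0.0106
```

```bash
python3 - <<'E'
from h import *
o=go([.6113,.2848,.1454])
q=np.array([.263-o[1],.07+o[0]]);print('tilt',np.degrees(np.arctan2(q[1],q[0])-np.arctan2(.07,.263)),np.hypot(*q))
E
```

```text
t 23.4 p [0.61   0.2697 0.1892] yaw 85.19 j [ 4.170e-01  5.020e-01  2.810e-01  1.351e+00 -1.000e-03  5.010e-01] F [-0.6  0.6 -1.4] w 0.0106
offset [0.0438 0.0152 0.    ]
tilt 9.75676001336742 0.27263763734678625
```

Request:
step_arm(
  offset=[
    [0.0075, 0.0031, 0],
    [0.007, 0.0027, 0],
    [0.0065, 0.0023, 0],
    [0.006, 0.002, 0],
    [0.005, 0.0016, 0],
    [0.004, 0.0013, 0],
    [0.003, 0.001, 0],
    [0.002, 0.0006, 0],
  ],
  twist=[0, 0, 0, 0, 0, 0, 0, 0],
  claw=[0.005, 0.005, 0.005, 0.005, 0.005, 0.005, 0.005, 0.005],
)

```text
time_s: 24.07
tool_pos: [0.6113, 0.2843, 0.1486]
ee_rot: [[-0.0, 0.084, 0.996], [-0.0, 0.996, -0.084], [-1.0, -0.0, -0.0]]
force: [-0.3, 2.8, -2.4]
gripper_width: 0.0106
```

Request:
step_arm(
  offset=[
    [0.0012, 0.0004, 0],
    [0.001, 0.0002, 0],
    [0.0008, 0, 0],
    [0, 0, 0],
    [0, 0, 0],
  ],
  twist=[0, 0, 0, 0, 0],
  claw=[0.005, 0.005, 0.005, 0.005, 0.005],
)

```text
time_s: 24.48
tool_pos: [0.6114, 0.2848, 0.1468]
ee_rot: [[0.001, 0.084, 0.996], [0.0, 0.996, -0.084], [-1.0, 0.0, 0.001]]
force: [-2.9, 0.5, 4.6]
gripper_width: 0.0102
```

```bash
python3 - <<'E'
from h import *
o=go([.6113,.2848,.1454])
s=bot.capture('scene');cv2.imwrite('pics/s23.png',s)
zoom(s,170,130,340,290,4.5,'pics/s23z.png')
E
```

```text
t 24.48 p [0.6114 0.2848 0.1468] yaw 85.19 j [ 0.436  0.53   0.221  1.261 -0.     0.52 ] F [-2.9  0.5  4.6] w 0.0102
offset [ 0.0014  0.     -0.0001]
```

View pics/s23z.png

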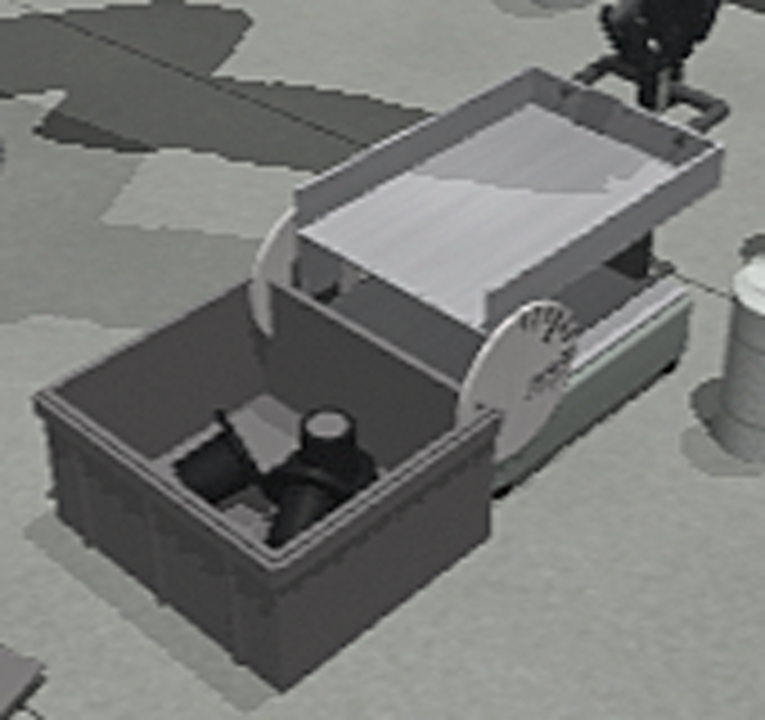

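Request:
step_arm(
  offset=[
    [-0.0005, 0, 0],
    [0, 0, 0],
    [0, 0, 0],
    [0, 0, 0],
    [-0.02, 0, 0],
    [-0.035, 0, 0],
    [-0.04, 0, 0],
    [-0.03, 0, 0],
  ],
  twist=[0, 0, 0, 0, 0, 0, 0, 0],
  claw=[0.015, 0.025, 0.034, 0.034, 0.034, 0.034, 0.034, 0.034],
)

```text
time_s: 25.2
tool_pos: [0.6114, 0.2849, 0.2743]
ee_rot: [[0.001, 0.084, 0.996], [0.0, 0.996, -0.084], [-1.0, 0.0, 0.001]]
force: [0.3, 0.7, 0.6]
gripper_width: 0.0341
```

```bash
python3 - <<'E'
from h import *
o=go([.5,-.15,.29])
s=bot.capture('top');cv2.imwrite('pics/t24.png',s)
zoom(s,230,140,420,290,4,'pics/t24z.png',.6)
E
```

```text
t 25.2 p [0.6114 0.2849 0.2743] yaw 85.19 j [ 0.436  0.506  0.505  1.567 -0.     0.52 ] F [0.3 0.7 0.6] w 0.0341
offset [-0.016  -0.4427 -0.0745]
```

View pics/t24z.png

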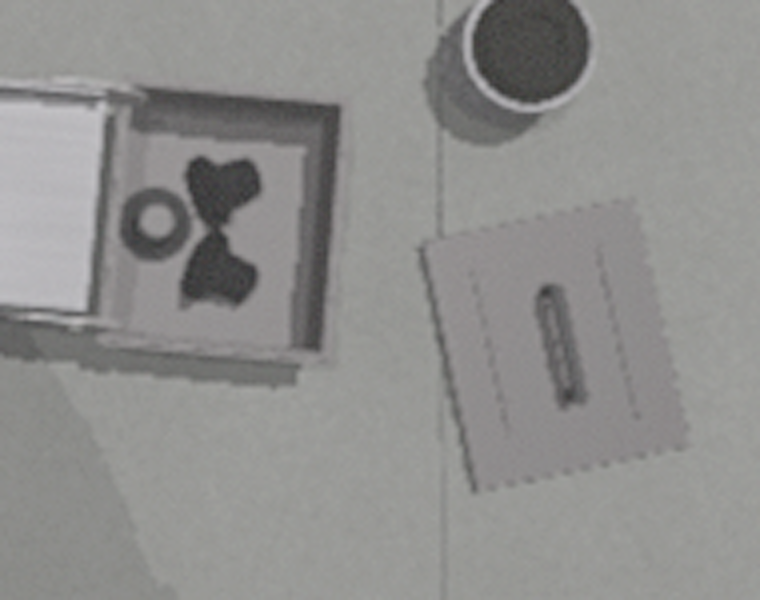

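```bash
python3 - <<'E'
from h import *
c=bot.calibration('top')
Z=lambda a,b,z:ray(c,(a+.5)/4-.5+230,(b+.5)/4-.5+140,z)
P=[Z(*q,.017) for q in [(422,243),(635,200),(690,447),(475,492)]]
for p in P: print(p.round(4))
print(np.mean(P,0))
ang=lambda d:np.degrees(np.arctan2(d[1],d[0]))
print(ang(P[0]-P[3]),ang(P[1]-P[2]),ang(P[0]-P[1])-90,ang(P[3]-P[2])-90)
h=[Z(548,290,.053),Z(571,402,.053)];print(h,np.mean(h,0),ang(h[0]-h[1]))
go([.483,-.392,.2])
E
```

```text
[ 0.5686 -0.2822  0.017 ]
[ 0.6072 -0.4666  0.017 ]
[ 0.3959 -0.5112  0.017 ]
[ 0.3567 -0.3266  0.017 ]
[ 0.48208493 -0.39663103  0.017     ]
11.81637561740676 11.924120972135237 11.83731441263771 12.003269001887872
[array([ 0.52833165, -0.379231  ,  0.053     ]), array([ 0.43546227, -0.39757531,  0.053     ])] [ 0.48189696 -0.38840315  0.053     ] 11.173682805923494
t 25.25 p [0.6127 0.2855 0.2802] yaw 85.19 j [ 0.436  0.503  0.514  1.573 -0.     0.52 ] F [-2.2 -0.9  3.7] w 0.0341
offset [ 0.0767 -0.6863 -0.0731]
```

Request:
step_arm(
  offset=[
    [0, -0.025, -0.004],
    [0, -0.036, -0.004],
    [0, -0.038, -0.004],
    [0, -0.039, -0.004],
    [0, -0.039, -0.004],
    [0, -0.039, -0.004],
    [0, -0.039, -0.004],
    [0, -0.039, -0.004],
  ],
  twist=[0, 0, 0, 0, 0, 0, 0, 0],
  claw=[0.034, 0.034, 0.034, 0.034, 0.034, 0.034, 0.034, 0.034],
)

```text
time_s: 25.92
tool_pos: [0.5542, -0.0071, 0.2716]
ee_rot: [[0.0, 0.084, 0.997], [-0.0, 0.997, -0.084], [-1.0, -0.0, 0.0]]
force: [0.5, -0.7, 0.3]
gripper_width: 0.0339
```

Request:
step_arm(
  offset=[
    [0, -0.039, -0.004],
    [0, -0.039, -0.004],
    [0, -0.039, -0.004],
    [0, -0.039, -0.004],
    [0, -0.039, -0.004],
    [0, -0.039, -0.004],
    [0, -0.039, -0.004],
    [0, -0.039, -0.004],
  ],
  twist=[0, 0, 0, 0, 0, 0, 0, 0],
  claw=[0.034, 0.034, 0.034, 0.034, 0.034, 0.034, 0.034, 0.034],
)

```text
time_s: 26.58
tool_pos: [0.4961, -0.3155, 0.2717]
ee_rot: [[0.0, 0.084, 0.996], [-0.0, 0.996, -0.084], [-1.0, -0.0, 0.0]]
force: [0.7, 0.0, 0.8]
gripper_width: 0.0339
```

```bash
python3 - <<'E'
from h import *
go([.483,-.392,.2])
w=bot.capture('wrist');cv2.imwrite('pics/w25.png',w)
E
```

```text
t 26.58 p [ 0.4961 -0.3155  0.2717] yaw 85.19 j [-0.566  0.341  0.234  1.464 -0.    -0.482] F [0.7 0.  0.8] w 0.0339
offset [ 0.0717 -0.0773 -0.0067]
```

View pics/w25.png

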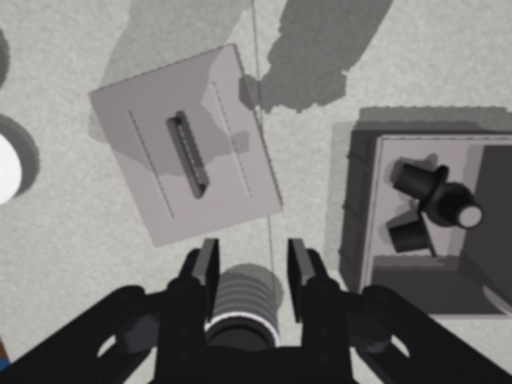

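Request:
step_arm(
  offset=[
    [0, 0, 0],
    [0, 0, 0],
    [0, 0, 0],
    [0.02, -0.025, 0.02],
    [0.02, -0.03, 0.005],
    [0.02, -0.02, 0],
    [0, 0, 0],
    [0, 0, 0],
  ],
  twist=[-0.1, -0.1, -0.093, 0, 0, 0, 0, 0],
  claw=[0.04, 0.04, 0.04, 0.04, 0.04, 0.04, 0.04, 0.04],
)

```text
time_s: 27.3
tool_pos: [0.5362, -0.3821, 0.2095]
ee_rot: [[-0.003, -0.206, 0.978], [0.002, 0.978, 0.206], [-1.0, 0.002, -0.002]]
force: [-0.2, -0.6, 0.9]
gripper_width: 0.0401
```

```bash
python3 - <<'E'
from h import *
go([.482,-.392,.03])
w=bot.capture('wrist');cv2.imwrite('pics/w26.png',w)
zoom(w,100,0,420,260,2.4,'pics/w26z.png')
E
```

```text
t 27.3 p [ 0.5362 -0.3821  0.2095] yaw 101.91 j [-0.619  0.483  0.301  1.393 -0.    -0.827] F [-0.2 -0.6  0.9] w 0.0401
offset [ 0.1797  0.0011 -0.0547]
```

View pics/w26z.png

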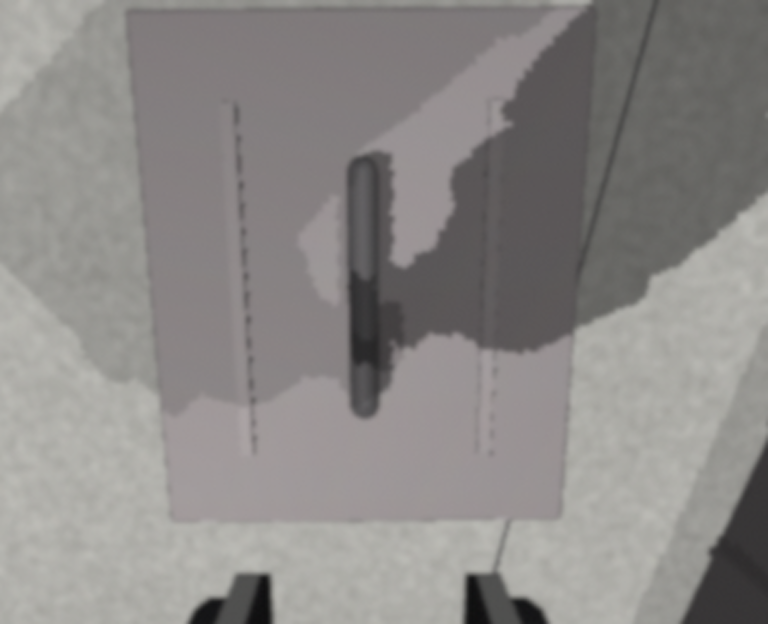

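```bash
python3 - <<'E'
from h import *
c=bot.calibration('wrist')
Z=lambda a,b,z:ray(c,(a+.5)/2.4-.5+100,(b+.5)/2.4-.5,z)
h=[Z(363,160,.047),Z(365,414,.047)];print(h,np.mean(h,0),np.linalg.norm(h[0]-h[1]))
P=[Z(*q,.017) for q in [(127,9),(594,6),(559,519),(172,522)]]
print(np.mean(P,0),np.linalg.norm(P[0]-P[1]),np.linalg.norm(P[1]-P[2]))
for i in range(4): d=P[i]-P[i-1];print(np.degrees(np.arctan2(d[1],d[0])))
m=np.mean(h,0);go([m[0],m[1],.03])
m=np.mean(P,0);go([m[0],m[1],.03])
E
```

```text
[array([ 0.43453259, -0.40554782,  0.047     ]), array([ 0.53168005, -0.38432211,  0.047     ])] [ 0.48310632 -0.39493497  0.047     ] 0.0994392314137798
[ 0.48334843 -0.39545928  0.017     ] 0.18589536114200744 0.2178935243799514
-167.75294985265032
102.26693594946116
12.58299252675835
-77.57515464674252
t 27.35 p [ 0.5365 -0.3817  0.2111] yaw 101.95 j [-0.618  0.481  0.302  1.393  0.    -0.827] F [-0.6  0.3  0.5] w 0.04
offset [ 0.1811 -0.0021 -0.0549]
t 27.35 p [ 0.5365 -0.3817  0.2111] yaw 101.95 j [-0.618  0.481  0.302  1.393  0.    -0.827] F [-0.6  0.3  0.5] w 0.04
offset [ 0.1811 -0.0027 -0.0547]
```

Request:
step_arm(
  offset=[
    [0.01, -0.002, -0.03],
    [0.03, 0, -0.025],
    [0.035, 0, 0],
    [0.035, 0, 0],
    [0.03, 0, 0],
    [0.02, 0, 0],
    [0, 0, 0],
    [0, 0, 0],
  ],
  twist=[-0.006, 0, 0, 0, 0, 0, 0, 0],
  claw=[0.04, 0.04, 0.04, 0.04, 0.04, 0.04, 0.04, 0.04],
)

```text
time_s: 28.02
tool_pos: [0.4836, -0.3946, 0.0525]
ee_rot: [[-0.0, -0.214, 0.977], [0.0, 0.977, 0.214], [-1.0, 0.0, -0.0]]
force: [-0.3, -0.4, -0.0]
gripper_width: 0.0399
```

```bash
python3 - <<'E'
from h import *
go([.4832,-.3952,.03])
w=bot.capture('wrist');cv2.imwrite('pics/w27.png',w)
E
```

```text
t 28.02 p [ 0.4836 -0.3946  0.0525] yaw 102.36 j [-0.684  0.51  -0.071  0.99  -0.    -0.9  ] F [-0.3 -0.4 -0. ] w 0.0399
offset [ 0.0225 -0.0005 -0.0005]
```

View pics/w27.png

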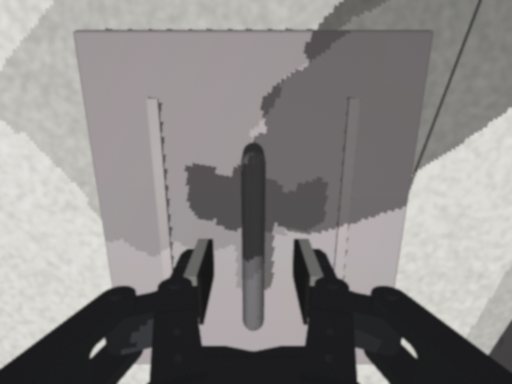

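Request:
step_arm(
  offset=[
    [0.012, 0, 0],
    [0.008, 0, 0],
    [0.002, 0, 0],
    [0, 0, 0],
    [0, 0, 0],
    [0, 0, 0],
    [0, 0, 0],
    [0, 0, 0],
  ],
  twist=[0, 0, 0, 0, 0, 0, 0, 0],
  claw=[0.04, 0.04, 0.04, 0.02, 0.005, 0.005, 0.005, 0.005],
  force=80,
)

```text
time_s: 28.73
tool_pos: [0.484, -0.3956, 0.0307]
ee_rot: [[0.001, -0.214, 0.977], [-0.001, 0.977, 0.214], [-1.0, -0.001, 0.001]]
force: [-0.9, 0.3, 6.8]
gripper_width: 0.0091
```

Request:
step_arm(
  offset=[
    [0, 0, 0],
    [-0.015, 0, 0],
    [-0.03, 0, 0],
    [-0.035, 0, 0],
    [-0.035, 0, 0],
    [-0.03, 0, 0],
    [0, 0, 0],
    [0, 0, 0],
  ],
  twist=[0, 0, 0, 0, 0, 0, 0, 0],
  claw=[0.005, 0.005, 0.005, 0.005, 0.005, 0.005, 0.005, 0.005],
)

```text
time_s: 29.4
tool_pos: [0.4843, -0.3959, 0.1763]
ee_rot: [[0.003, -0.213, 0.977], [-0.002, 0.977, 0.213], [-1.0, -0.003, 0.002]]
force: [0.4, 0.3, -3.7]
gripper_width: 0.0097
```

```bash
python3 - <<'E'
from h import *
T=PAN-.223*ey;print(T)
go([T[0],T[1],.19])
w=bot.capture('wrist');cv2.imwrite('pics/w28.png',w)
w=bot.capture('scene');cv2.imwrite('pics/s28.png',w)
E
```

```text
[ 0.57933984 -0.10571791  0.14      ]
t 29.4 p [ 0.4843 -0.3959  0.1763] yaw 102.33 j [-0.685  0.429  0.128  1.266 -0.    -0.9  ] F [ 0.4  0.3 -3.7] w 0.0097
offset [-0.0141  0.2632  0.1549]
```

View pics/w28.png

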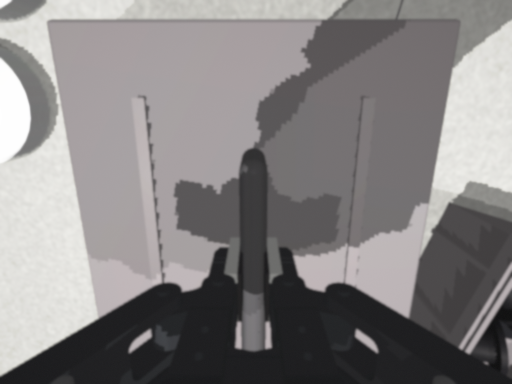

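View pics/s28.png

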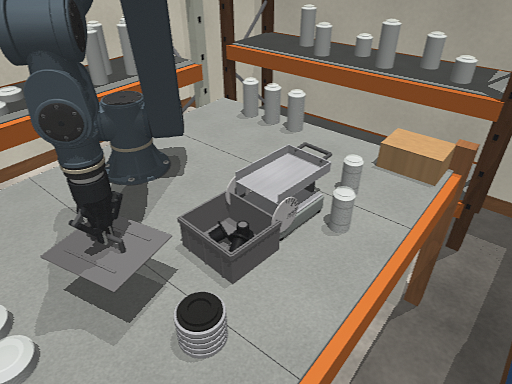

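```bash
python3 - <<'E'
from h import *
zoom(cv2.imread('pics/w8.png'),30,215,290,345,3,'pics/a8.png')
zoom(cv2.imread('pics/w25.png'),330,110,512,330,3,'pics/a25.png')
zoom(cv2.imread('pics/w12.png'),0,90,200,320,3,'pics/a12.png')
zoom(cv2.imread('pics/t24.png'),245,150,325,240,6.6,'pics/at.png',.6)
E
```

```text
(no output)
```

View pics/a8.png

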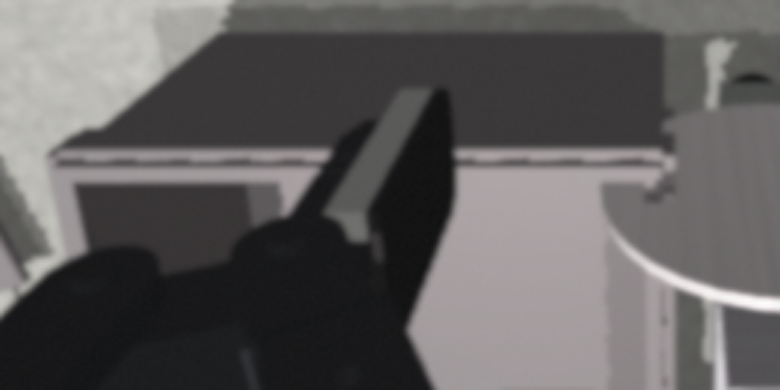

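View pics/a25.png

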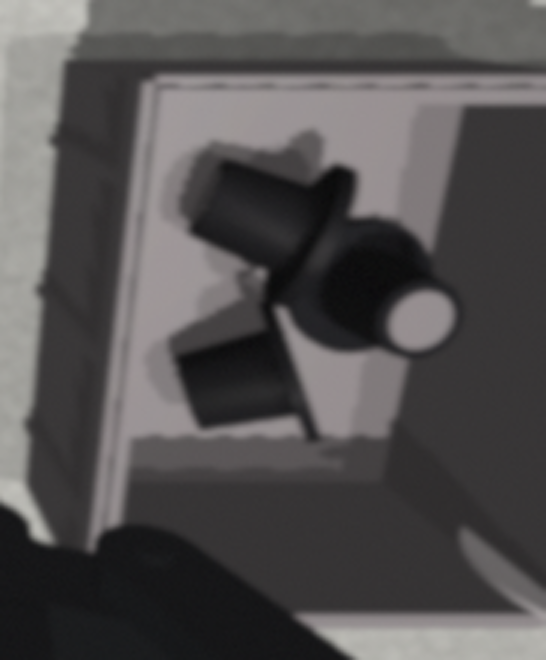

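View pics/a12.png

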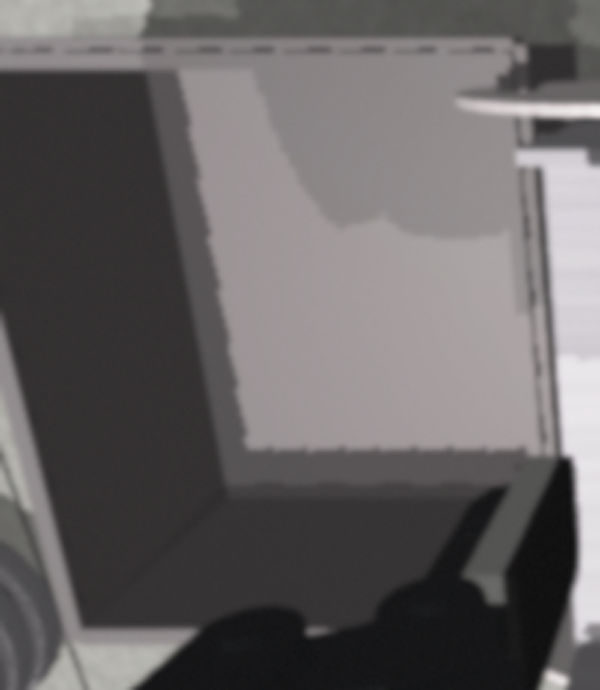

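View pics/at.png

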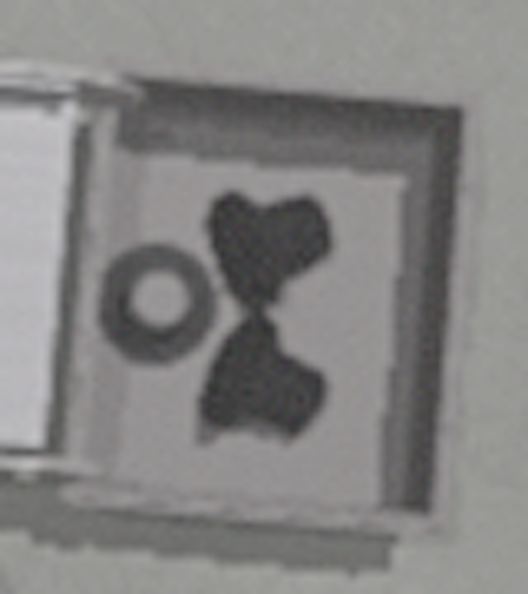

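```bash
cat > m2.py <<'E'
from h import *
s=bot.get_state();c=bot.calibration('wrist')
Tt=np.eye(4);Tt[:3,:3]=s['ee_rot'];Tt[:3,3]=s['tool_pos']
X=np.linalg.inv(Tt)@c['cam_to_world']
def cam(p,yaw,tx=(0,0)):
    # tool x axis = (tx0,tx1,-1)
    x=np.array([tx[0],tx[1],-1.]);x/=np.linalg.norm(x)
    y=np.array([np.cos(yaw),np.sin(yaw),0]);y-=x*(x@y);y/=np.linalg.norm(y);z=np.cross(x,y)
    T=np.eye(4);T[:3,:3]=np.c_[x,y,z];T[:3,3]=p
    return dict(camera_matrix=c['camera_matrix'],cam_to_world=T@X)
def sh(n,cal,f,x0,y0,pts):
    for nm,a,b in pts:
        w=ray(cal,(a+.5)/f-.5+x0,(b+.5)/f-.5+y0,.105);d=w-PAN;print(n,nm,w.round(4),'X',round(d@ex,4),'Y',round(d@ey,4))
if __name__=='__main__':
    print(X.round(4))
    sh('w12',cam([.558,.0649,.2566],np.radians(85.2),(.008,.001)),3,0,90,[('-x out',100,38),('-x out',450,37),('-x in',100,70),('+x out',100,643),('+x in',150,628),('-y in',38,460),('-y out',15,455),('corner',72,643),('+y out',543,170),('+y out',558,440)])
    sh('w25',cam([.4961,-.3155,.2717],np.radians(85.19)),3,330,110,[('-x out',200,75),('-x out',500,75),('+x out',500,626),('+x in',450,612),('-y out',138,110),('-y out',90,540),('-y in',128,400)])
    sh('w8',cam([.4163,.0039,.2066],np.radians(85.16),(-.006,0)),3,30,215,[('-x out',200,150),('-x out',600,150),('-y out',50,158),('-y in',78,190)])
    sh('t24',bot.calibration('top'),6.6,245,150,[('+x in',300,92),('+x in',450,106),('-x out',150,510),('-x out',420,535),('-x in',150,490),('-y in',460,130),('-y in',433,490),('-y out',475,130),('-y out',452,500),('+y out',85,200),('+y out',62,440)])
E
python3 m2.py
```

```text
[[ 1.300e-03 -2.935e-01  9.559e-01 -1.435e-01]
 [ 1.000e+00  3.000e-04 -1.200e-03 -2.000e-04]
 [ 0.000e+00  9.559e-01  2.935e-01 -7.530e-02]
 [ 0.000e+00  0.000e+00  0.000e+00  1.000e+00]]
w12 -x out [ 0.4696 -0.1284  0.105 ] X -0.1074 Y -0.2548
w12 -x out [ 0.4782 -0.0228  0.105 ] X -0.1077 Y -0.1489
w12 -x in [ 0.4788 -0.1312  0.105 ] X -0.098 Y -0.2568
w12 +x out [ 0.6809 -0.1923  0.105 ] X 0.1084 Y -0.3008
w12 +x in [ 0.676  -0.1719  0.105 ] X 0.1019 Y -0.2809
w12 -y in [ 0.6056 -0.1916  0.105 ] X 0.0333 Y -0.3064
w12 -y out [ 0.603  -0.1989  0.105 ] X 0.0314 Y -0.3139
w12 corner [ 0.68   -0.2027  0.105 ] X 0.1084 Y -0.3112
w12 +y out [ 0.5204 -0.0009  0.105 ] X -0.0675 Y -0.1235
w12 +y out [ 0.6132 -0.0101  0.105 ] X 0.0258 Y -0.1249
w25 -x out [ 0.4656 -0.1718  0.105 ] X -0.1078 Y -0.2984
w25 -x out [ 0.4739 -0.0738  0.105 ] X -0.1078 Y -0.2
w25 +x out [ 0.6925 -0.0426  0.105 ] X 0.1075 Y -0.1506
w25 +x in [ 0.6842 -0.0632  0.105 ] X 0.1009 Y -0.1718
w25 -y out [ 0.4754 -0.1918  0.105 ] X -0.0963 Y -0.3174
w25 -y out [ 0.6396 -0.2049  0.105 ] X 0.0683 Y -0.3168
w25 -y in [ 0.58
[... 173 characters left out ...]
1851  0.105 ] X -0.1054 Y -0.3115
w8 -y in [ 0.4781 -0.1797  0.105 ] X -0.0946 Y -0.3052
t24 +x in [ 0.6814 -0.1173  0.105 ] X 0.1026 Y -0.226
t24 +x in [ 0.6752 -0.1905  0.105 ] X 0.1026 Y -0.2994
t24 -x out [ 0.478  -0.0455  0.105 ] X -0.106 Y -0.1715
t24 -x out [ 0.467  -0.1758  0.105 ] X -0.1061 Y -0.3022
t24 -x in [ 0.4876 -0.0454  0.105 ] X -0.0964 Y -0.1706
t24 -y in [ 0.6635 -0.1953  0.105 ] X 0.0914 Y -0.3053
t24 -y in [ 0.4886 -0.1821  0.105 ] X -0.084 Y -0.3067
t24 -y out [ 0.6636 -0.2026  0.105 ] X 0.092 Y -0.3125
t24 -y out [ 0.4839 -0.1912  0.105 ] X -0.088 Y -0.3162
t24 +y out [ 0.6277 -0.0131  0.105 ] X 0.0404 Y -0.1267
t24 +y out [ 0.5114 -0.0029  0.105 ] X -0.0763 Y -0.1262
```

```bash
python3 - <<'E'
from h import *
import m2
w=cv2.imread('pics/w28.png');zoom(w,30,0,480,300,1.7,'pics/w28z.png')
s=bot.get_state();R=np.array(s['ee_rot']);p=np.array(s['tool_pos']);c=bot.calibration('wrist')
z=p[2]-.0307+.017
for u,v in [(50,20),(458,20),(254,20),(84,200),(432,200),(143,97),(368,97)]:
    print(u,v,(R.T@(ray(c,u,v,z)-p)).round(4))
E
```

```text
50 20 [ 0.0137 -0.092  -0.1097]
458 20 [ 0.014   0.0922 -0.1097]
254 20 [ 1.380e-02  1.000e-04 -1.097e-01]
84 200 [ 0.0136 -0.0903 -0.0243]
432 200 [ 0.0139  0.0948 -0.0243]
143 97 [ 0.0137 -0.0535 -0.0766]
368 97 [ 0.0139  0.0551 -0.0766]
```

View pics/w28z.png

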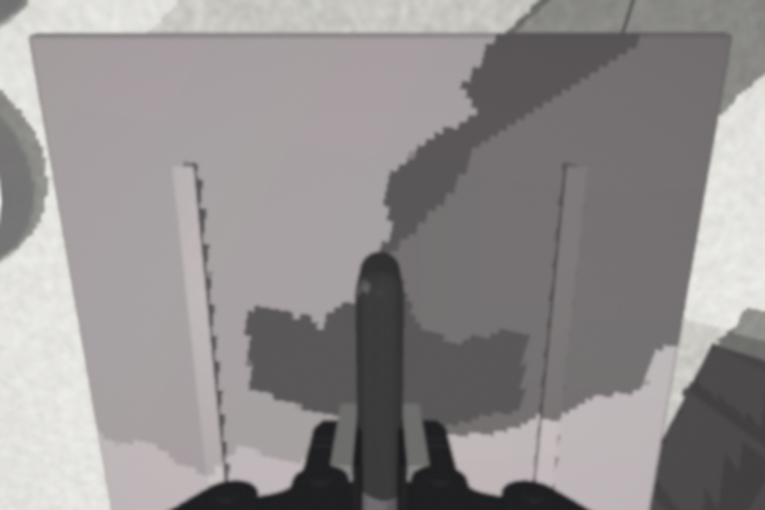

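Request:
step_arm(
  offset=[
    [-0.01, 0, 0],
    [-0.01, 0, 0],
    [-0.005, 0, 0],
    [0, 0, 0],
    [0, 0.02, 0.008],
    [0, 0.03, 0.012],
    [0, 0.03, 0.013],
    [0, 0.03, 0.013],
  ],
  twist=[0.08, 0.1, 0.08, 0.039, 0, 0, 0, 0],
  claw=[0.005, 0.005, 0.005, 0.005, 0.005, 0.005, 0.005, 0.005],
)

```text
time_s: 30.17
tool_pos: [0.5379, -0.2881, 0.1973]
ee_rot: [[-0.003, 0.085, 0.996], [0.002, 0.996, -0.085], [-1.0, 0.001, -0.003]]
force: [1.1, 0.4, -2.5]
gripper_width: 0.0092
```

```bash
python3 - <<'E'
from h import *
go([.581,-.1039,.2])
E
```

```text
t 30.17 p [ 0.5379 -0.2881  0.1973] yaw 85.13 j [-0.492  0.4    0.136  1.31  -0.    -0.407] F [ 1.1  0.4 -2.5] w 0.0092
offset [-0.0025  0.1872  0.0273]
```

Request:
step_arm(
  offset=[
    [-0.002, 0.03, 0.005],
    [0, 0.03, 0.005],
    [0, 0.03, 0.005],
    [0, 0.03, 0.004],
    [0, 0.03, 0.003],
    [0, 0.018, 0.001],
    [0, 0.006, 0],
    [0, 0, 0],
  ],
  twist=[0, 0, 0, 0, 0, 0, 0, 0],
  claw=[0.005, 0.005, 0.005, 0.005, 0.005, 0.005, 0.005, 0.005],
)

```text
time_s: 30.83
tool_pos: [0.5754, -0.1164, 0.1999]
ee_rot: [[-0.003, 0.081, 0.997], [0.001, 0.997, -0.081], [-1.0, 0.0, -0.003]]
force: [-0.4, -0.7, -2.6]
gripper_width: 0.0094
```

Request:
step_arm(
  offset=[
    [0, 0, 0],
    [0, 0, 0],
    [0, 0, 0],
    [0, 0, 0],
  ],
  twist=[0, 0, 0, 0],
  claw=[0.005, 0.005, 0.005, 0.005],
)

```text
time_s: 31.17
tool_pos: [0.5759, -0.1191, 0.2014]
ee_rot: [[-0.0, 0.085, 0.996], [-0.0, 0.996, -0.085], [-1.0, -0.0, -0.0]]
force: [-0.0, -0.7, -2.4]
gripper_width: 0.0096
```

```bash
python3 - <<'E'
from h import *
go([.581,-.1039,.125])
s=bot.capture('scene');cv2.imwrite('pics/s30.png',s);zoom(s,150,100,350,260,4,'pics/s30z.png')
s=bot.capture('wrist');cv2.imwrite('pics/w30.png',s)
E
```

```text
t 31.17 p [ 0.5759 -0.1191  0.2014] yaw 85.12 j [-0.204  0.357  0.08   1.294 -0.    -0.119] F [-0.  -0.7 -2.4] w 0.0096
offset [0.0764 0.0156 0.0039]
```

View pics/s30z.png

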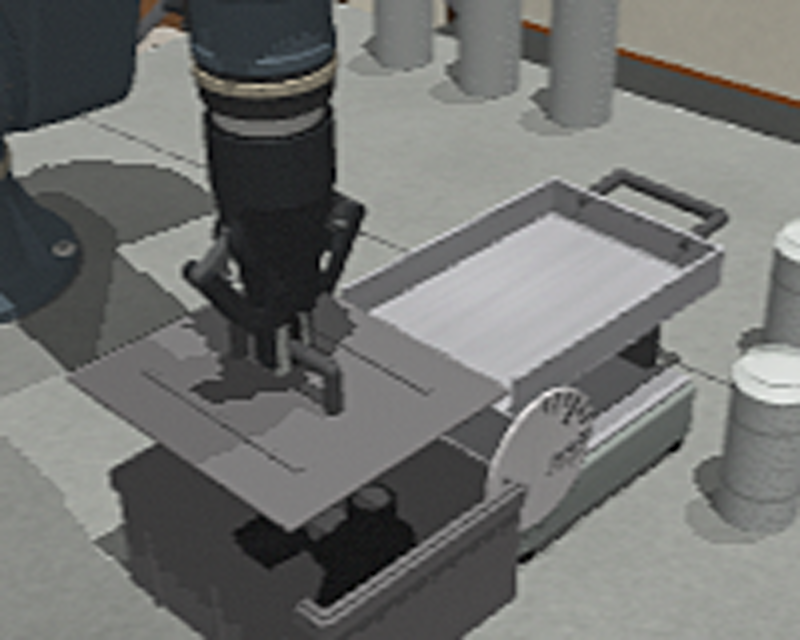

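View pics/w30.png

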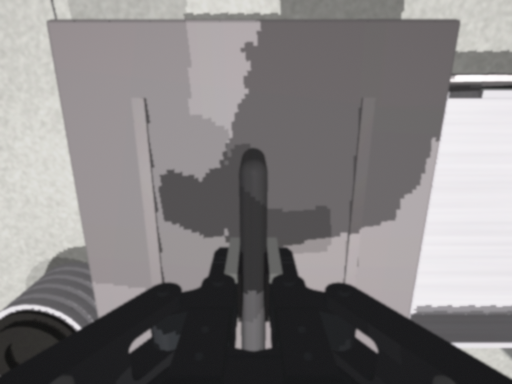

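Request:
step_arm(
  offset=[
    [0, 0.008, 0.002],
    [0, 0.007, 0.002],
    [0, 0, 0],
    [0, 0, 0],
    [0, 0, 0],
  ],
  twist=[0, 0, 0, 0, 0],
  claw=[0.005, 0.005, 0.005, 0.005, 0.005],
)

```text
time_s: 31.68
tool_pos: [0.5814, -0.1031, 0.2016]
ee_rot: [[-0.0, 0.083, 0.997], [-0.0, 0.997, -0.083], [-1.0, -0.0, -0.0]]
force: [0.2, 0.2, -2.9]
gripper_width: 0.0092
```

```bash
python3 - <<'E'
from h import *
go([.581,-.1039,.125])
s=bot.capture('wrist');cv2.imwrite('pics/w31.png',s);zoom(s,380,50,512,370,2.4,'pics/w31z.png')
E
```

```text
t 31.68 p [ 0.5814 -0.1031  0.2016] yaw 85.24 j [-0.175  0.361  0.087  1.296 -0.    -0.092] F [ 0.2  0.2 -2.9] w 0.0092
offset [ 0.0766 -0.0008 -0.0003]
```

View pics/w31z.png

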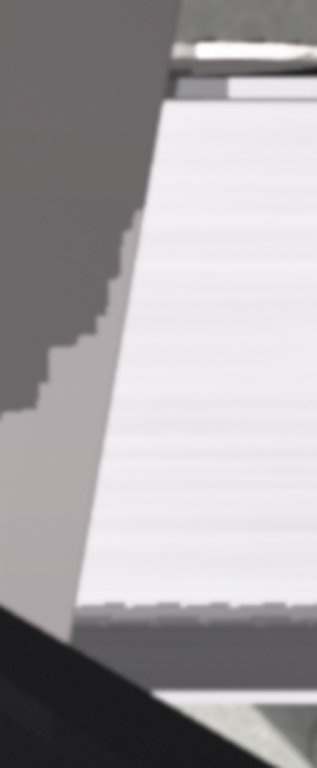

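Request:
step_arm(
  offset=[
    [0.015, -0.0005, 0],
    [0.02, 0, 0],
    [0.012, 0, 0],
    [0.006, 0, 0],
    [0.004, 0, 0],
    [0, 0, 0],
    [0, 0, 0],
    [0, 0, 0],
  ],
  twist=[0, 0, 0, 0, 0, 0, 0, 0],
  claw=[0.005, 0.005, 0.005, 0.005, 0.005, 0.005, 0.005, 0.005],
)

```text
time_s: 32.4
tool_pos: [0.5818, -0.104, 0.1455]
ee_rot: [[0.001, 0.084, 0.996], [-0.0, 0.996, -0.084], [-1.0, -0.0, 0.001]]
force: [-0.6, -0.7, -2.5]
gripper_width: 0.0092
```

```bash
python3 - <<'E'
from h import *
go([.581,-.1039,.125])
s=bot.capture('scene');cv2.imwrite('pics/s32.png',s);zoom(s,160,150,320,290,4.8,'pics/s32z.png',.7)
s=bot.capture('top');cv2.imwrite('pics/t32.png',s);zoom(s,225,130,335,250,5,'pics/t32z.png',.6)
E
```

```text
t 32.4 p [ 0.5818 -0.104   0.1455] yaw 85.2 j [-0.177  0.388 -0.019  1.163 -0.    -0.093] F [-0.6 -0.7 -2.5] w 0.0092
offset [ 0.0205  0.0001 -0.0008]
```

View pics/s32z.png

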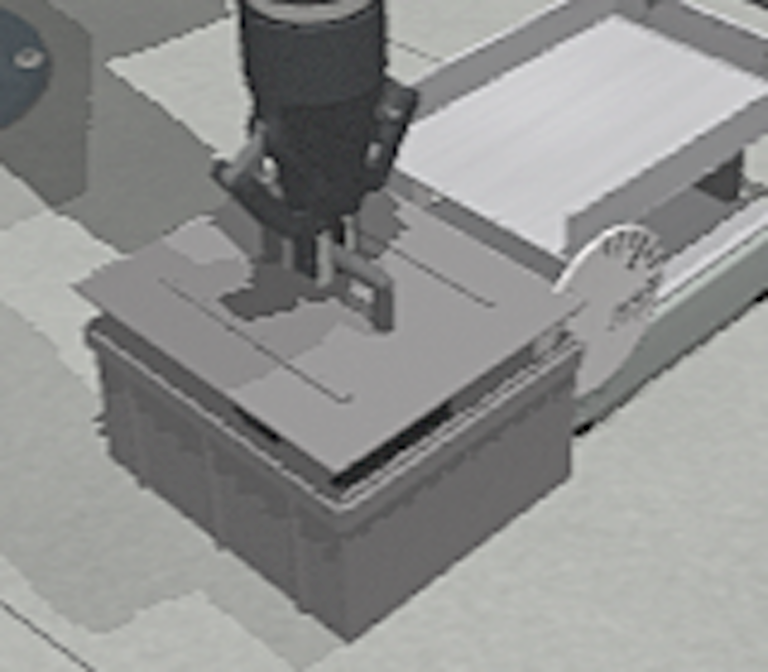

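View pics/t32z.png

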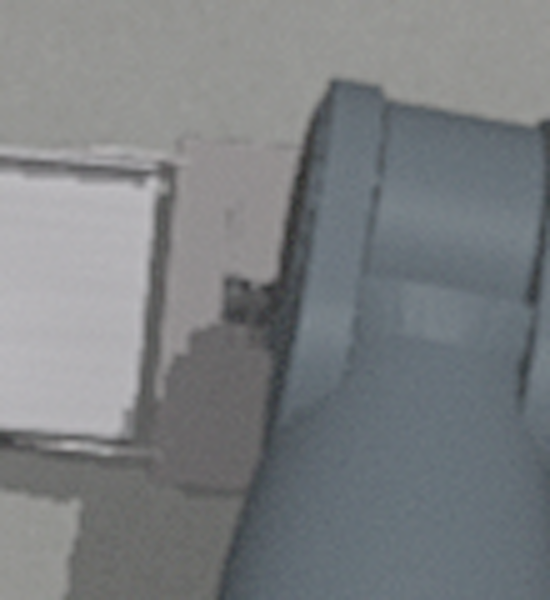

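Request:
step_arm(
  offset=[
    [0.003, 0, 0],
    [0.003, 0, 0],
    [0.002, 0, 0],
    [0.002, 0, 0],
    [0.002, 0, 0],
    [0, 0, 0],
  ],
  twist=[0, 0, 0, 0, 0, 0],
  claw=[0.005, 0.005, 0.005, 0.005, 0.005, 0.005],
)

```text
time_s: 33.0
tool_pos: [0.581, -0.1038, 0.132]
ee_rot: [[-0.001, 0.084, 0.996], [0.0, 0.996, -0.084], [-1.0, -0.0, -0.001]]
force: [-0.8, 0.6, -2.9]
gripper_width: 0.0093
```

Request:
step_arm(
  offset=[
    [0.002, 0, 0],
    [0.002, 0, 0],
    [0.002, 0, 0],
    [0.001, 0, 0],
    [0.001, 0, 0],
    [0, 0, 0],
  ],
  twist=[0, 0, 0, 0, 0, 0],
  claw=[0.005, 0.005, 0.005, 0.005, 0.005, 0.005],
)

```text
time_s: 33.5
tool_pos: [0.5811, -0.1039, 0.1244]
ee_rot: [[-0.0, 0.084, 0.996], [-0.0, 0.996, -0.084], [-1.0, -0.0, -0.0]]
force: [-0.5, -0.8, -1.3]
gripper_width: 0.0093
```

Almost seated (predicted 0.1237); press gradually.

Request:
step_arm(
  offset=[
    [0.001, 0, 0],
    [0.001, 0, 0],
    [0.001, 0, 0],
    [0, 0, 0],
  ],
  twist=[0, 0, 0, 0],
  claw=[0.005, 0.005, 0.005, 0.005],
)

```text
time_s: 33.83
tool_pos: [0.5814, -0.1039, 0.1236]
ee_rot: [[0.002, 0.084, 0.996], [-0.0, 0.996, -0.084], [-1.0, -0.0, 0.002]]
force: [-6.4, 1.3, 14.1]
gripper_width: 0.0091
```

Request:
step_arm(
  offset=[
    [0.001, 0, 0],
    [0.001, 0, 0],
    [0.0005, 0, 0],
    [0, 0, 0],
    [0, 0, 0],
    [0, 0, 0],
  ],
  twist=[0, 0, 0, 0, 0, 0],
  claw=[0.005, 0.005, 0.005, 0.005, 0.005, 0.005],
)

```text
time_s: 34.33
tool_pos: [0.5815, -0.104, 0.1235]
ee_rot: [[0.004, 0.084, 0.996], [-0.001, 0.996, -0.084], [-1.0, -0.0, 0.004]]
force: [-13.0, 2.5, 34.4]
gripper_width: 0.0094
```

```bash
python3 - <<'E'
from h import *
go([.581,-.1039,.125])
s=bot.capture('scene');cv2.imwrite('pics/s33.png',s);zoom(s,160,150,320,290,4.8,'pics/s33z.png',.7)
E
```

```text
t 34.33 p [ 0.5815 -0.104   0.1235] yaw 85.2 j [-0.177  0.4   -0.06   1.107 -0.    -0.093] F [-13.    2.5  34.4] w 0.0094
offset [-0.0015  0.     -0.0005]
```

View pics/s33z.png

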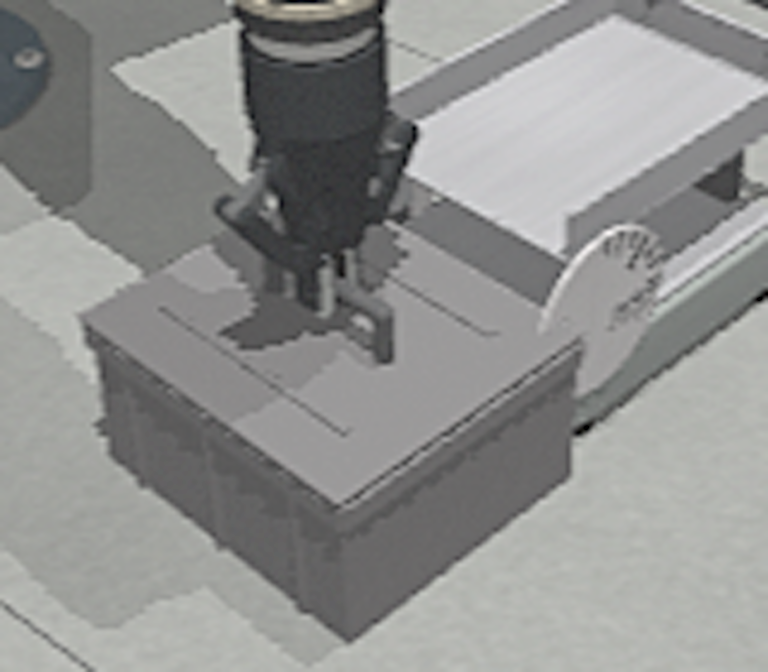

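Request:
step_arm(
  offset=[
    [-0.002, 0, 0],
    [-0.0025, 0, 0],
    [0, 0, 0],
    [0, 0, 0],
  ],
  twist=[0, 0, 0, 0],
  claw=[0.005, 0.005, 0.005, 0.005],
)

```text
time_s: 34.72
tool_pos: [0.5815, -0.1039, 0.1237]
ee_rot: [[0.0, 0.084, 0.996], [-0.0, 0.996, -0.084], [-1.0, -0.0, 0.0]]
force: [-0.9, -0.5, 3.4]
gripper_width: 0.0097
```

Request:
step_arm(
  offset=[
    [0, 0, 0],
    [0, 0, 0],
    [0, 0, 0],
    [0, 0, 0],
    [-0.01, 0, 0],
    [-0.03, 0, 0],
    [-0.04, 0, 0],
    [-0.04, 0, 0],
  ],
  twist=[0, 0, 0, 0, 0, 0, 0, 0],
  claw=[0.015, 0.025, 0.035, 0.04, 0.04, 0.04, 0.04, 0.04],
)

```text
time_s: 35.38
tool_pos: [0.5805, -0.1038, 0.2451]
ee_rot: [[-0.002, 0.084, 0.996], [0.0, 0.996, -0.084], [-1.0, 0.0, -0.002]]
force: [1.7, -0.3, 1.6]
gripper_width: 0.0398
```

Request:
step_arm(
  offset=[
    [-0.01, -0.02, -0.02],
    [0, -0.03, -0.025],
    [0, -0.03, -0.025],
    [0, -0.03, -0.025],
    [0, -0.03, -0.02],
    [0, -0.03, -0.01],
    [0, -0.02, 0],
    [0, 0, 0],
  ],
  twist=[0, 0, 0, 0, 0, 0, 0, 0],
  claw=[0.04, 0.04, 0.04, 0.04, 0.04, 0.04, 0.04, 0.04],
)

```text
time_s: 36.05
tool_pos: [0.4399, -0.286, 0.2545]
ee_rot: [[0.001, 0.087, 0.996], [-0.002, 0.996, -0.087], [-1.0, -0.002, 0.001]]
force: [0.7, 0.2, -0.2]
gripper_width: 0.0401
```

```bash
python3 - <<'E'
from h import *
go([.581,-.1039,.125])
s=bot.capture('scene');cv2.imwrite('pics/s34.png',s);zoom(s,160,120,340,290,4.4,'pics/s34z.png',.7)
s=bot.capture('top');cv2.imwrite('pics/t34.png',s)
w=bot.capture('wrist');cv2.imwrite('pics/w34.png',w)
E
```

```text
t 36.05 p [ 0.4399 -0.286   0.2545] yaw 84.99 j [-5.760e-01  2.300e-01  3.500e-02  1.374e+00 -1.000e-03 -4.890e-01] F [ 0.7  0.2 -0.2] w 0.0401
offset [0.1293 0.1939 0.1245]
```

View pics/s34z.png

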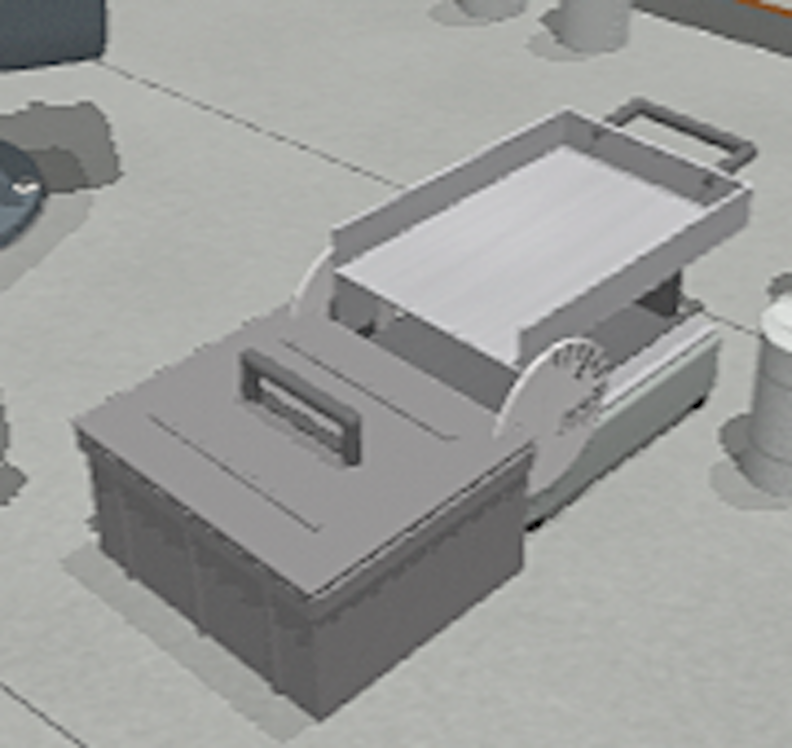

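View pics/t34.png

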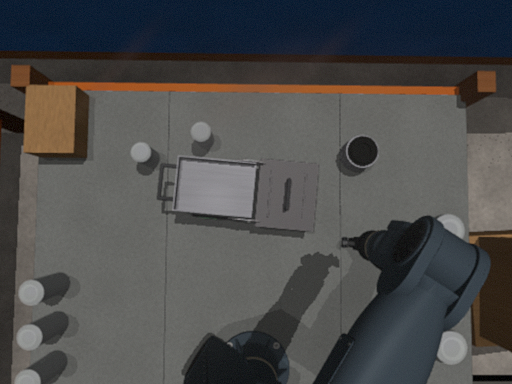

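View pics/w34.png

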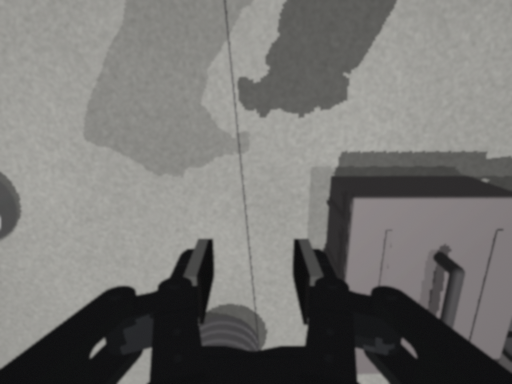

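Request:
step_arm(
  offset=[
    [0, 0, 0],
    [0, 0, 0],
    [0, 0, 0],
    [0, 0, 0],
  ],
  twist=[0, 0, 0, 0],
  claw=[0.04, 0.04, 0.04, 0.04],
)

```text
time_s: 36.53
tool_pos: [0.4411, -0.2821, 0.2537]
ee_rot: [[-0.0, 0.083, 0.997], [-0.0, 0.997, -0.083], [-1.0, -0.0, -0.0]]
force: [-0.0, 0.6, 0.6]
gripper_width: 0.0399
```

```bash
python3 -c "
from cell import bot
print(bot.hand_in())"
```

```text
the job is handed in; nothing more can be done
None
```

The job is done and handed in at about 36.5 s of the 210 s allowed. All three plugs are in the tote and the cover is on it.

- **Plugs:** only three were present. I placed each in the pan by gripper and released it, so all three stood there together before tipping.
- **Tipping:** I raised the pan by its handle to about 45 degrees. The handle position gave 44.6 degrees, and the pointer looked to be on the long mark. I held it there about a second while the plugs slid into the tote, then lowered it in small steps until it rested on its stop.
- **Cover:** the ribs went in without touching. The cover stopped at the height expected for fully seated and was pressed with about 34 N.

**Last checks:** the final pictures show the cover flat on the rim, the pan level and empty, and no plugs on the bench. The sleeves and discs are where they started, and the arm is clear of everything.

**Disagreements:**
- The first estimates of the scale and tote position differed by up to 1 cm between views. I settled this with more pictures from the wrist camera.
- At 45 degrees the handle worked out 4 mm farther from the pivot than the dimensions give, so the angle is good to about 1 degree.

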